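Load the drying station with column cases

TASK

Get the drying station running: first move the amber jar off the station's dark plate and stand it upright in the orange tray. Then, in either order, fit the red cap into the blue socket (lugs through the slots, push it in against the spring and twist it clockwise to the stop so that it stays locked), and stack every column case on the plate, largest at the bottom and smallest on top, each one lying flat, centred and square so that no base overhangs, with the stack central on the plate and its long side along the plate's long side. When all that is in place press the green button fully in and leave everything as it is, with the other loose things on the bench undisturbed.

Things in the scene. Friction and masses are not known exactly. Their poses are not given: they have to be found in the camera images.
- dryer: drying station, one fixed white console, 130 (x) by 500 (y) by 18 mm high; origin at the middle of its underside. From +y to -y it carries the dark steel plate, the metal housing with the blue bayonet socket, and the green button. It is turned by a few degrees at most.
- plate (a point): centre of the plate's top, 24 mm above the bench; the plate is 120 mm along this frame's x and 180 mm along its y (long side). The plate's flat top carries the stack.
- socket (a point): centre of the bayonet socket, in the top face of the 110 by 110 mm housing, 62 mm above the bench. The blue collar is 8 mm thick, with a 43 by 43 mm square hole and two slots, 20 mm wide, reaching 37 mm out along this frame's +x and -x (white ticks). Under the collar the lugs turn clockwise only (seen from above), to a stop after about 80 degrees (yellow ticks on the y sides).
- seal (a joint): sprung seal plate in the socket: 0 at rest, 10 mm below the top face; pushed down by the cap, 0.7 N per mm. The lugs pass under the collar when the cap's underside is over 16 mm below the top face; at 22 mm (8 N) the red disc meets the collar. When locked and let go, the spring holds the lugs up against the collar, underside 16 mm deep.
- cap: bayonet cap, 120 g, upright on the bench at the start; origin at the centre of its underside, z up. White stem, 36 mm diameter, 22 mm long, two lugs at its foot along +x and -x (64 mm over the tips, 12 wide, 8 thick); red disc, 80 mm diameter, z = 22 to 30 mm; red bar grip, 52 mm in x, 18 mm in y, z = 30 to 62 mm. White ticks show the lugs. Half a turn makes no difference.
- start (a joint): green push button of 32 mm diameter at the station's -y end: 0 when released, 0.006 m fully pressed (about 5 N); it springs back.
- start_top (a point): centre of the green button's top face; it is pressed straight down.
- jar: squat amber glass jar with a white lid, 56 mm diameter, 55 mm high, 180 g, standing on the plate at the start; origin at the centre of its underside, z up.
- jar_tray: open orange tray, fixed, 130 by 130 mm outside, 25 mm high, walls and floor 5 mm; origin at the centre of its underside.
- case_a: column case (may be absent), a closed hard plastic box, dark grey lid, black base, 130 (x) by 70 (y) by 40 mm high, flat on top and below; origin at the centre of its underside, z up. Half a turn makes no difference.
- case_b: column case (may be absent), a closed hard plastic box, blue lid, white base, 110 (x) by 58 (y) by 38 mm high, flat on top and below; origin at the centre of its underside, z up. Half a turn makes no difference.
- case_c: column case (may be absent), a closed hard plastic box, yellow lid, black base, 90 (x) by 46 (y) by 36 mm high, flat on top and below; origin at the centre of its underside, z up. Half a turn makes no difference.
- case_d: column case (may be absent), a closed hard plastic box, red lid, white base, 70 (x) by 34 (y) by 34 mm high, flat on top and below; origin at the centre of its underside, z up. Half a turn makes no difference.
- beaker: bystander, to be left alone: glass beaker, 64 mm diameter, 75 mm high; origin at its underside.
- ring_red: bystander, to be left alone: red plastic ring, 48 mm diameter, 20 mm high; origin at its underside.
- ring_blue: bystander, to be left alone: blue plastic ring, 48 mm diameter, 20 mm high; origin at its underside.
- cutter: bystander, to be left alone: red-handled screwdriver, lying; origin at its underside.
Mind the look-alikes: they are no part of the job. Leave any purple or yellow look-alike of the jar alone.

How it is judged:
By the outcome, as a careful person would: the job done as asked, in the order asked, and still so for the second after the job is handed in, with the robot touching nothing.
Of case_a, case_b, case_c, case_d only 3 to 4 are there at a start; the rules pass over those that are not, and their reading is None.
At some moment in a run one of case_a, case_b may be knocked a few centimetres aside while the robot is not near it.
It also fails if it takes over 210 s, if anything falls off the work surface, if the arm or the gripper's body presses on something with over 40 N, if the wrist force passes 120 N, or if a joint passes its speed limit or range.

ROBOT

A 6-joint arm with a two-finger parallel gripper is mounted at the origin on the work surface. World frame = base frame: x ahead of the robot, y to its left, z up, the work surface at z = 0. Lengths are in m, angles in rad, forces in N, time in s.
With the tool pointing down it reaches from about 0.4 to 0.825 m from the base axis. Payload 7 kg.
Tool frame: the origin (TCP) lies on the front face of the gripper's body, between the roots of the fingers; the fingertips stand 66 mm ahead of it and the grasp point (between the pads) lies 47 mm ahead of it; z points along the fingers, y is the direction in which the jaws open and shut (so a half turn about z gives the same grasp; the last joint's range is limited). The gripper opens to 88 mm and grips with 3 to 60 N. Pads are 19 mm wide; open, the fingers measure 130 mm over their backs; the gripper's body (78 mm by 193 mm) begins 47 mm behind the grasp point.
Start: joints at [-0.821, 0.359, 0.012, 0, -1.224, -0.288], TCP at [0.301, -0.604, 0.292] pointing down, gripper open.
Joint ranges: [-3.07, 3.07], [-1.43, 2.12], [-1.02, 1.25], [-3.03, 1.67], [-3.05, -0], [-3.03, 3.03]. Speed limits (rad/s): [2.39, 2.39, 3.01, 3.14, 3.14, 3.14].

INTERFACE

Orientations are given as a unit quaternion [w, x, y, z].
In Python, from workcell import robot, imaging, models gives the robot as it stands. The module is installed in compiled form; this text tells all that it offers.
- The arm moves only by the tool jog_arm, never from a script. Its argument "deltas" is a list of rows, each an object of numbers: "gripper": the opening, from 0 (shut) to 1 (fully open); "tx", "ty", "tz": the shift along the tool's x, y, z in cm; "turn": the turn about the tool's z in units of 5 degrees (1.0 is 5 degrees). A call has 1 to 8 rows; each row is the pose to reach, as a shift and turn from the pose commanded when the call began, along the tool's axes at that moment; what a row does not reach only later rows make up. A row lasts 1/12 s, in which the tool goes at most 41.7 mm and 7.16 degrees, less where a joint would pass 70% of its speed; a pose out of reach is approached as far as the arm can. A call with a gripper value outside its range is refused whole. The fingers move at their own pace and stop on an object; "grip_force" is the grip in N (left out, the last holds). Time passes only in rows, so rows that repeat a pose let the fingers close. It gives the time, the measured TCP pose, the force and the opening at its end, in the units of the state.
- robot.get_obs(): the state, without advancing time (a new reading comes with each control period).
- imaging.camera(name): name is "scene" or "top" or "wrist"; returns a dict with "frame" (420x560x3 uint8, red, green, blue), "intrinsics" (3x3 intrinsics, pixels), "T" (4x4, takes a point from camera to world coordinates); the wrist camera has in their place "mount" (4x4, takes a point from camera to tool coordinates, whose origin is the TCP and whose axes are the flange's). Camera axes: x right, y down, z forward; pixel columns grow to the right and rows downward; lengths in m; the calibration is good to about 2 mm. The wrist camera is an equidistant fisheye: a pixel r from the principal point sees the ray r / f radians off the axis. A picture is of the moment at which its call begins: read the wrist's pose just before it. There is no depth.
- robot.sign_off(): hands the job in, once; it reports no verdict.
Trained networks look in the newest picture that a camera, given by its name, has taken for a name from the list of things; names that differ only in an ending like _2 or _b are one class to them, and where a whole thing is asked for, a point or a joint stands for the part that bears it (a point fixed in the world has none). Each returns a list of dicts, best first, with "conf" (0 to 1); they miss things now and then, are a little off and sometimes report something else, mostly with a low value. They report only what shows in the picture. A call takes as long as a camera call. They do not tell look-alikes from the thing itself.
- models.masks_of(label, camera): "pixels" (420x560 bool, what is visible of it) and "point" ([row, column] in pixels, amid what is visible of it).
The state is a dict: "clock": time; "q": joint angles; "joint_vel": joint speeds; "effort": joint torques, N m; "tcp_pos": TCP position; "tool_rot": TCP orientation; "ft_force": force on the tool from outside, world axes, zero at the start; "wrist_torque": the same for the moment, N m; "width": finger opening in m.
Only numpy, scipy, OpenCV 4.12 (cv2) and the standard library are available. Lean on these libraries where they do the work, as an engineer would, in place of code of your own. Each camera call takes 0.05 s, during which the arm holds its last target. There are 200 camera calls.

## Working session

There is one attempt and no reset: what is moved stays moved. The work goes in short steps, Python scripts to look and compute and a tool call to move; the robot and the scene stay as the last step left them, time stands still between calls to the robot, and variables do not carry over. Pictures are saved under pics/ and viewed, about 12 in all and at most 16, crops included, and the job is handed in when it is done.

Besides the shell and the picture viewer there is one more tool, called after ">>>" as name(argument=value, ...), one argument or row to a line, values as JSON. jog_arm: Moves the arm, as the interface text tells. Its arguments: {"type":"object","properties":{"deltas":{"type":"array"},"grip_force":{"type":"number"}},"required":["deltas"]}

```bash
mkdir -p pics; ls; python3 - <<'E'
from workcell import robot, imaging, models
import cv2,numpy as np
np.set_printoptions(precision=4,suppress=True)
o=robot.get_obs();print(o)
for n in ["top","scene","wrist"]:
    c=imaging.camera(n);cv2.imwrite(f"pics/{n}0.png",c["frame"][:,:,::-1]);print(n,c["intrinsics"],c.get("T",c.get("mount")))
E
```

```text
pics
{'clock': 0.0, 'q': array([-0.8209,  0.3594,  0.0111, -0.0003, -1.2241, -0.2881]), 'joint_vel': array([-0.    ,  0.0018, -0.0008,  0.0006, -0.0006,  0.    ]), 'effort': array([ -0.    , -58.271 ,  29.3061,   6.9974,   0.0068,  -0.0002]), 'tcp_pos': array([ 0.3006, -0.604 ,  0.2912]), 'tool_rot': array([-0.0003, -0.2288,  0.9735,  0.0008]), 'ft_force': array([-0.183 , -0.0733,  0.0056]), 'wrist_torque': array([-0.015 , -0.0329,  0.0077]), 'width': 0.08713569759388169}
top [[516.0611   0.     275.3652]
 [  0.     516.0611 204.9685]
 [  0.       0.       1.    ]] [[-0.007  -0.983   0.1834  0.3023]
 [-1.      0.0071 -0.0002 -0.0292]
 [-0.0011 -0.1834 -0.983   1.5606]
 [ 0.      0.      0.      1.    ]]
scene [[422.5644   0.     276.7435]
 [  0.     422.5644 213.4383]
 [  0.       0.       1.    ]] [[ 0.8422  0.4512 -0.2951  0.8891]
 [ 0.539  -0.6917  0.4806 -0.5085]
 [ 0.0127 -0.5639 -0.8258  0.9085]
 [ 0.      0.      0.      1.    ]]
wrist [[325.1923   0.     275.7773]
 [  0.     325.1923 208.4746]
 [  0.       0.       1.    ]] [[ 0.0003 -0.9516 -0.3075  0.0843]
 [ 1.      0.0004 -0.0001  0.0004]
 [ 0.0002 -0.3075  0.9516 -0.0929]
 [ 0.      0.      0.      1.    ]]
```

View pics/top0.png

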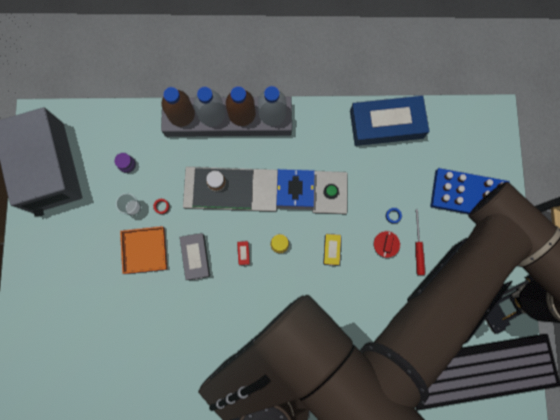

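View pics/scene0.png

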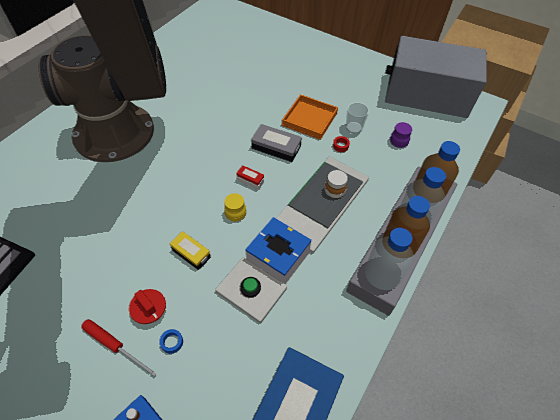

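Top view: amber jar at (215,182) on the plate. Look-alikes are purple (125,162) and yellow (280,243). The others are tray (144,250), case_a (194,256), case_d (243,252), case_c (333,249) and cap (387,245). The red ring is at (161,206), the blue ring at (394,215) and the beaker at (128,206). I see no case_b so far.

```bash
cat > h.py <<'E'
from workcell import robot, imaging, models
import cv2,numpy as np
from scipy.spatial.transform import Rotation as R
np.set_printoptions(precision=4,suppress=True)
def toolT(o=None):
    o=o or robot.get_obs(); w,x,y,z=o["tool_rot"]; T=np.eye(4)
    T[:3,:3]=R.from_quat([x,y,z,w]).as_matrix(); T[:3,3]=o["tcp_pos"]; return T
def shot(name,save=None):
    T=toolT() if name=="wrist" else None
    c=imaging.camera(name); c["name"]=name
    if T is not None: c["T"]=T@c["mount"]
    if save: cv2.imwrite(f"pics/{save}.png",c["frame"][:,:,::-1])
    return c
def back(c,uv,z):
    "pixels (u=col,v=row) to world at height z"
    uv=np.atleast_2d(uv).astype(float); K=c["intrinsics"]
    d=(uv-K[:2,2])/K[0,0]
    if c["name"]=="wrist":
        r=np.linalg.norm(d,axis=1)[:,None]+1e-12
        ray=np.hstack([d/r*np.sin(r),np.cos(r)])
    else: ray=np.hstack([d,np.ones((len(d),1))])
    ray=ray@c["T"][:3,:3].T; o=c["T"][:3,3]
    return (o+ray*((z-o[2])/ray[:,2])[:,None])[:,:2]
def proj(c,P):
    P=np.atleast_2d(P); p=(P-c["T"][:3,3])@c["T"][:3,:3]; K=c["intrinsics"]
    if c["name"]=="wrist":
        n=np.linalg.norm(p[:,:2],axis=1); th=np.arctan2(n,p[:,2]); d=p[:,:2]/(n+1e-12)[:,None]*th[:,None]
    else: d=p[:,:2]/p[:,2:]
    return d*K[0,0]+K[:2,2]
def rect(c,mask,z):
    "min area rect of a mask back-projected to height z: centre, (long,short), yaw of long side deg"
    m=max(cv2.findContours(mask.astype(np.uint8),cv2.RETR_EXTERNAL,cv2.CHAIN_APPROX_NONE)[0],key=cv2.contourArea)
    p=back(c,m[:,0,:],z)*1000
    (x,y),(w,h),a=cv2.minAreaRect(p.astype(np.float32))
    if w<h: w,h,a=h,w,a+90
    return np.array([x/1e3,y/1e3]),(w,h),(a+90)%180-90
def jog(xy,z=None,jaw=None):
    """deltas to put TCP at xy,z with jaw (tool y) axis along world yaw jaw deg (mod 180)"""
    T=toolT(); t=np.array([xy[0],xy[1],T[2,3] if z is None else z])
    d=T[:3,:3].T@(t-T[:3,3])*100; s=0
    if jaw is not None:
        cur=np.degrees(np.arctan2(T[1,1],T[0,1])); s=-((jaw-cur+90)%180-90)/5  # tool z down
    print("jog tx %.2f ty %.2f tz %.2f turn %.2f (opposite %.2f)"%(*d,s,s-np.sign(s)*36),"q6 %.2f"%robot.get_obs()["q"][5])
E
python3 - <<'E'
from h import *
c=shot("top")
for n in ["jar","jar_tray","case_a","case_b","case_c","case_d","cap","dryer","plate","socket","start_top","beaker","ring_red","cutter"]:
    for m in models.masks_of(n,"top")[:3]:
        p=m["point"][::-1]; z=dict(jar=.079,case_a=.04,case_b=.038,case_c=.036,case_d=.034,cap=.03,dryer=.018,socket=.062,plate=.024,jar_tray=.025).get(n,.02)
        print(n,round(m["conf"],2),p,back(c,p,z)[0],*rect(c,m["pixels"],z))
E
```

```text
jar 0.87 [217.9, 178.2] [0.6603 0.1394] [0.655  0.1449] (60.74272537231445, 53.131614685058594) 0.6224977970123291
jar 0.52 [119.8, 160.4] [0.7167 0.4314] [0.7118 0.4173] (67.96089172363281, 51.991432189941406) 46.97711181640625
jar_tray 0.59 [143.4, 247.8] [0.4617 0.3648] [0.4581 0.3651] (134.73744201660156, 132.5192413330078) -84.50353479385376
case_a 0.76 [197.4, 253.6] [0.4419 0.2011] [0.4364 0.2101] (132.6499786376953, 74.3857421875) 9.387548446655273
case_a 0.67 [244.4, 253.2] [0.4421 0.0627] [0.4455 0.0659] (71.90760040283203, 34.625694274902344) 3.7323901653289795
case_a 0.58 [331.4, 252.0] [ 0.4438 -0.1937] [ 0.4541 -0.1953] (92.99284362792969, 48.217132568359375) -4.556571960449219
case_b 0.76 [197.4, 253.6] [0.4421 0.2014] [0.4366 0.2104] (132.82444763183594, 74.48357391357422) 9.38754653930664
case_b 0.67 [244.4, 253.2] [0.4423 0.0628] [0.4457 0.066 ] (72.00218200683594, 34.671241760253906) 3.7323954105377197
case_b 0.58 [331.4, 252.0] [ 0.444  -0.1939] [ 0.4543 -0.1955] (93.11515808105469, 48.28053283691406) -4.556556701660156
case_c 0.76 [197.4, 253.6] [0.4423 0.2017] [
[... 1153 characters left out ...]
8.2] [ 0.6327 -0.0095] [0.6295 0.0004] (485.8616638183594, 130.4642333984375) 87.87739562988281
start_top 0.59 [330.2, 188.6] [ 0.6394 -0.1974] [ 0.6366 -0.2013] (28.113847732543945, 27.653385162353516) -0.41738128662109375
beaker 0.95 [130.0, 206.0] [0.5897 0.4119] [0.5946 0.4198] (75.87313842773438, 63.345462799072266) 45.44832992553711
ring_red 0.48 [157.0, 203.4] [0.5972 0.3301] [0.5892 0.3177] (48.66398620605469, 46.823978424072266) 46.15433120727539
cutter 0.81 [419.3, 252.1] [ 0.4435 -0.4582] [ 0.4519 -0.4581] (146.79161071777344, 26.251779556274414) 0.9824678301811218
cutter 0.26 [218.2, 178.4] [0.6739 0.1451] [0.669  0.1518] (63.239933013916016, 55.17935562133789) 0.9887818098068237
```

>>> jog_arm(
  deltas=[
    {"tx": -21.6,"ty": 17,"gripper": 1},
    {"tx": -21.6,"ty": 17},
    {"tx": -21.6,"ty": 17},
    {"tx": -21.6,"ty": 17},
    {"tx": -21.6,"ty": 17},
    {"tx": -21.6,"ty": 17},
    {"tx": -21.6,"ty": 17},
    {"tx": -21.6,"ty": 17},
  ],
)

```text
schema error: expected keys gripper, tx, ty, tz, turn
```

>>> jog_arm(
  deltas=[
    {"tx": -21.6,"ty": 17},
    {"tx": -21.6,"ty": 17},
    {"tx": -21.6,"ty": 17},
    {"tx": -21.6,"ty": 17},
    {"tx": -21.6,"ty": 17},
    {"tx": -21.6,"ty": 17},
    {"tx": -21.6,"ty": 17},
    {"tx": -21.6,"ty": 17},
  ],
)

```text
schema error: expected keys gripper, tx, ty, tz, turn
```

>>> jog_arm(
  deltas=[
    {"tx": -21.6,"ty": 17,"turn": 5.3},
    {"tx": -21.6,"ty": 17,"turn": 5.3},
    {"tx": -21.6,"ty": 17,"turn": 5.3},
    {"tx": -21.6,"ty": 17,"turn": 5.3},
    {"tx": -21.6,"ty": 17,"turn": 5.3},
    {"tx": -21.6,"ty": 17,"turn": 5.3},
    {"tx": -21.6,"ty": 17,"turn": 5.3},
    {"tx": -21.6,"ty": 17,"turn": 5.3},
  ],
)

```text
schema error: expected keys gripper, tx, ty, tz, turn
```

```bash
python3 - <<'E'
from h import *
T=toolT();print(T,robot.get_obs()["clock"],robot.get_obs()["q"])
c=shot("wrist","w1");s=shot("top","top1")
for m in models.masks_of("jar","wrist"): print(m["conf"],m["point"],rect(c,m["pixels"],.079))
for m in models.masks_of("case_b","top"): print(m["conf"],m["point"],rect(s,m["pixels"],.038))
im=np.vstack([c["frame"],s["frame"]]);im=cv2.resize(np.hstack([c["frame"],s["frame"]]),(800,300));cv2.imwrite("pics/v1.png",im[:,:,::-1])
E
```

```text
[[-0.8953 -0.4455  0.      0.3007]
 [-0.4455  0.8953 -0.     -0.6043]
 [-0.     -0.     -1.      0.2922]
 [ 0.      0.      0.      1.    ]] 0.9 [-0.8209  0.3586  0.0119 -0.     -1.2241 -0.2881]
0.87 [251.4, 331.4] (array([ 0.4531, -0.1944]), (94.9437484741211, 50.36054611206055), -1.7185592651367188)
0.7 [252.9, 240.5] (array([0.446 , 0.0669]), (71.14044952392578, 35.46654510498047), 0.37818753719329834)
0.61 [255.2, 197.0] (array([0.4368, 0.2095]), (139.6714630126953, 75.48146057128906), 8.085121154785156)
0.35 [247.3, 387.5] (array([ 0.4697, -0.3577]), (80.5732192993164, 77.22817993164062), 89.58850860595703)
```

View pics/v1.png

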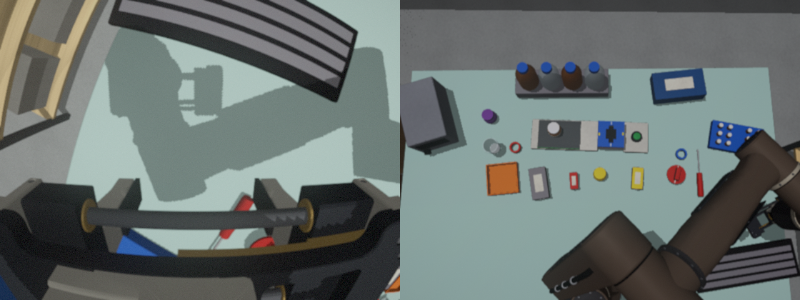

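>>> jog_arm(
  deltas=[
    {"gripper": 1,"tx": -21.6,"ty": 17,"tz": 0,"turn": 0},
    {"gripper": 1,"tx": -21.6,"ty": 17,"tz": 0,"turn": 0},
    {"gripper": 1,"tx": -21.6,"ty": 17,"tz": 0,"turn": 0},
    {"gripper": 1,"tx": -21.6,"ty": 17,"tz": 0,"turn": 0},
    {"gripper": 1,"tx": -21.6,"ty": 17,"tz": 0,"turn": 0},
    {"gripper": 1,"tx": -21.6,"ty": 17,"tz": 0,"turn": 0},
    {"gripper": 1,"tx": -21.6,"ty": 17,"tz": 0,"turn": 0},
    {"gripper": 1,"tx": -21.6,"ty": 17,"tz": 0,"turn": 0},
  ],
)

```text
clock: 1.77
tcp_pos: [0.42, -0.3524, 0.2928]
tool_rot: [0.001, -0.231, 0.973, -0.0]
ft_force: [0.2, 0.3, -0.0]
width: 0.0874
```

>>> jog_arm(
  deltas=[
    {"gripper": 1,"tx": -21.6,"ty": 17,"tz": 0,"turn": 0},
    {"gripper": 1,"tx": -21.6,"ty": 17,"tz": 0,"turn": 0},
    {"gripper": 1,"tx": -21.6,"ty": 17,"tz": 0,"turn": 0},
    {"gripper": 1,"tx": -21.6,"ty": 17,"tz": 0,"turn": 0},
    {"gripper": 1,"tx": -21.6,"ty": 17,"tz": 0,"turn": 0},
    {"gripper": 1,"tx": -21.6,"ty": 17,"tz": 0,"turn": 0},
    {"gripper": 1,"tx": -21.6,"ty": 17,"tz": 0,"turn": 0},
    {"gripper": 1,"tx": -21.6,"ty": 17,"tz": 0,"turn": 0},
  ],
)

```text
clock: 2.43
tcp_pos: [0.538, -0.104, 0.2921]
tool_rot: [0.0, -0.231, 0.973, 0.0]
ft_force: [0.1, -0.3, -0.3]
width: 0.0876
```

>>> jog_arm(
  deltas=[
    {"gripper": 1,"tx": -21.6,"ty": 17,"tz": 0,"turn": 5.3},
    {"gripper": 1,"tx": -21.6,"ty": 17,"tz": 0,"turn": 5.3},
    {"gripper": 1,"tx": -21.6,"ty": 17,"tz": 0,"turn": 5.3},
    {"gripper": 1,"tx": -21.6,"ty": 17,"tz": 0,"turn": 5.3},
    {"gripper": 1,"tx": -21.6,"ty": 17,"tz": 0,"turn": 5.3},
    {"gripper": 1,"tx": -21.6,"ty": 17,"tz": 0,"turn": 5.3},
    {"gripper": 1,"tx": -21.6,"ty": 17,"tz": 0,"turn": 5.3},
    {"gripper": 1,"tx": -21.6,"ty": 17,"tz": 0,"turn": 5.3},
  ],
)

```text
clock: 3.1
tcp_pos: [0.6554, 0.1448, 0.2908]
tool_rot: [-0.0, -0.001, 1.0, -0.0]
ft_force: [0.8, -0.3, -0.2]
width: 0.0874
```

```bash
python3 - <<'E'
from h import *
T=toolT();print(T,robot.get_obs()["clock"],robot.get_obs()["q"])
c=shot("wrist","w1");s=shot("top","top1")
for m in models.masks_of("jar","wrist"): print(m["conf"],m["point"],rect(c,m["pixels"],.079))
for m in models.masks_of("case_b","top"): print(m["conf"],m["point"],rect(s,m["pixels"],.038))
im=cv2.resize(np.hstack([c["frame"],s["frame"]]),(800,300));cv2.imwrite("pics/v2.png",im[:,:,::-1])
E
```

```text
[[-1.     -0.0022 -0.0005  0.6554]
 [-0.0022  1.     -0.0003  0.1448]
 [ 0.0005 -0.0003 -1.      0.2908]
 [ 0.      0.      0.      1.    ]] 3.1 [ 0.5072  0.3536  0.0012  0.0001 -1.219  -2.0758]
0.9 [237.6, 481.3] (array([0.7037, 0.3949]), (83.98536682128906, 47.21482467651367), 67.88241577148438)
0.8 [34.4, 113.4] (array([ 0.486 , -0.0143]), (72.32233428955078, 46.919185638427734), 59.18086242675781)
0.63 [193.1, 277.9] (array([0.6533, 0.1503]), (60.56851577758789, 49.38536834716797), -0.7863235473632812)
0.88 [254.8, 195.4] (array([0.4361, 0.2099]), (132.83872985839844, 73.23619079589844), 8.822164535522461)
0.79 [246.9, 331.4] (array([ 0.454 , -0.1948]), (92.66140747070312, 47.3947868347168), -4.42889404296875)
0.49 [254.5, 241.1] (array([0.446 , 0.0669]), (71.14045715332031, 35.45392990112305), 0.3781815767288208)
```

View pics/v2.png

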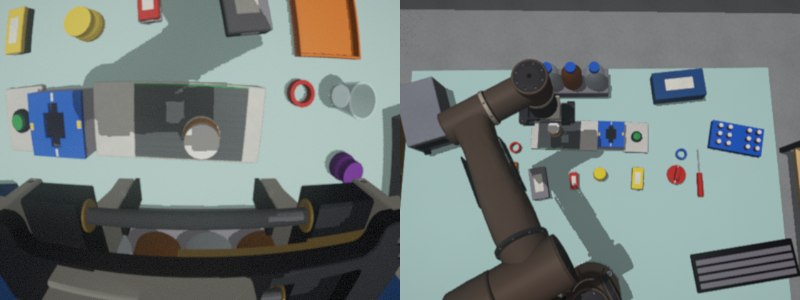

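The close wrist view shows the amber jar (lid at about (281,192)) on the plate, the purple one at (482,235) and the yellow one at (115,35). The whole bench has now been seen, and case_b is absent.

```bash
python3 - <<'E'
from h import *
c=shot("wrist");f=c["frame"].astype(int)
for m in models.masks_of("jar","wrist"):
    p=m["point"]
    if abs(p[1]-278)<25:
        lid=m["pixels"]&(f.min(2)>120); print(lid.sum(),m["pixels"].sum(),rect(c,lid,.079))
        cs=rect(c,lid,.079)[0]; jog(cs,.101)
E
```

```text
1851 2550 (array([0.6595, 0.1506]), (48.372310638427734, 47.170127868652344), 89.90084838867188)
jog tx -0.60 ty 1.09 tz 19.16 turn 0.00 (opposite 0.00) q6 -2.07
```

```bash
python3 - <<'E'
from h import *
for i in range(3):
    print(toolT()[:3,3],robot.get_obs()["clock"],robot.get_obs()["joint_vel"]); c=shot("wrist")
    f=c["frame"].astype(int)
    for m in models.masks_of("jar","wrist"):
        p=m["point"]
        if abs(p[1]-278)<25:
            lid=m["pixels"]&(f.min(2)>120); print(lid.sum(),m["pixels"].sum(),rect(c,lid,.079))
E
```

```text
[0.6534 0.1397 0.2926] 3.4 [-0.0006 -0.0042  0.0013 -0.0007 -0.0004 -0.0041]
1829 2515 (array([0.6595, 0.1507]), (47.87074661254883, 47.56800842285156), -62.79945945739746)
[0.6534 0.1398 0.2927] 3.5 [ 0.0032  0.0004  0.0039  0.0024 -0.0011 -0.0018]
1856 2550 (array([0.6598, 0.1508]), (48.2740592956543, 47.989845275878906), -44.44150924682617)
[0.6535 0.1402 0.2927] 3.6 [ 0.0053  0.004   0.003  -0.0011  0.0006  0.0007]
1833 2504 (array([0.6596, 0.1512]), (48.164459228515625, 47.688499450683594), -12.772270202636719)
```

>>> jog_arm(
  deltas=[
    {"gripper": 1,"tx": -0.6,"ty": 1.1,"tz": 9,"turn": 0},
    {"gripper": 1,"tx": -0.6,"ty": 1.1,"tz": 13,"turn": 0},
    {"gripper": 1,"tx": -0.6,"ty": 1.1,"tz": 16,"turn": 0},
    {"gripper": 1,"tx": -0.6,"ty": 1.1,"tz": 19.1,"turn": 0},
    {"gripper": 1,"tx": -0.6,"ty": 1.1,"tz": 19.1,"turn": 0},
    {"gripper": 1,"tx": -0.6,"ty": 1.1,"tz": 19.1,"turn": 0},
    {"gripper": 1,"tx": -0.6,"ty": 1.1,"tz": 19.1,"turn": 0},
    {"gripper": 1,"tx": -0.6,"ty": 1.1,"tz": 19.1,"turn": 0},
  ],
)

```text
clock: 4.37
tcp_pos: [0.6609, 0.1524, 0.1032]
tool_rot: [0.001, 0.0, 1.0, 0.0]
ft_force: [0.7, -0.5, 2.1]
width: 0.0878
```

>>> jog_arm(
  deltas=[
    {"gripper": 0.4,"tx": 0,"ty": 0,"tz": 0,"turn": 0},
    {"gripper": 0.4,"tx": 0,"ty": 0,"tz": 0,"turn": 0},
    {"gripper": 0.4,"tx": 0,"ty": 0,"tz": 0,"turn": 0},
    {"gripper": 0.4,"tx": 0,"ty": 0,"tz": 0,"turn": 0},
    {"gripper": 0.4,"tx": 0,"ty": 0,"tz": 0,"turn": 0},
    {"gripper": 0.4,"tx": 0,"ty": 0,"tz": 0,"turn": 0},
  ],
  grip_force=15,
)

```text
clock: 4.87
tcp_pos: [0.6598, 0.1519, 0.1018]
tool_rot: [0.0, 0.0, 1.0, 0.0]
ft_force: [-1.1, -0.6, 3.9]
width: 0.0545
```

>>> jog_arm(
  deltas=[
    {"gripper": 0.4,"tx": 0,"ty": 0,"tz": -3,"turn": 0},
    {"gripper": 0.4,"tx": 0,"ty": 0,"tz": -6,"turn": 0},
    {"gripper": 0.4,"tx": 0,"ty": 0,"tz": -10,"turn": 0},
    {"gripper": 0.4,"tx": 0,"ty": 0,"tz": -10,"turn": 0},
    {"gripper": 0.4,"tx": 0,"ty": 0,"tz": -10,"turn": 0},
    {"gripper": 0.4,"tx": 0,"ty": 0,"tz": -10,"turn": 0},
    {"gripper": 0.4,"tx": 0,"ty": 0,"tz": -10,"turn": 0},
  ],
)

```text
clock: 5.45
tcp_pos: [0.6587, 0.1517, 0.1995]
tool_rot: [-0.001, 0.001, 1.0, -0.0]
ft_force: [0.0, 0.2, -3.2]
width: 0.0552
```

```bash
python3 - <<'E'
from h import *
c=shot("wrist","w2"); o=robot.get_obs();print(o["tcp_pos"],o["width"],o["ft_force"],o["q"])
for m in models.masks_of("jar_tray","wrist"): print(m["conf"],m["point"],rect(c,m["pixels"],.025))
jog((.4585,.365)); 
E
```

```text
[0.6588 0.1517 0.1994] 0.055355226895955935 [-0.0438  0.3111 -1.7964] [ 0.5138  0.4273 -0.1029 -0.0005 -1.0436 -2.0853]
0.84 [39.3, 494.2] (array([0.4811, 0.3647]), (143.11268615722656, 89.89691162109375), -84.42912292480469)
jog tx 20.06 ty 21.31 tz 0.03 turn 0.00 (opposite 0.00) q6 -2.09
```

>>> jog_arm(
  deltas=[
    {"gripper": 0.4,"tx": 10,"ty": 10.6,"tz": 0,"turn": 0},
    {"gripper": 0.4,"tx": 10,"ty": 10.6,"tz": 0,"turn": 0},
    {"gripper": 0.4,"tx": 10,"ty": 10.6,"tz": 0,"turn": 0},
    {"gripper": 0.4,"tx": 10,"ty": 10.6,"tz": 0,"turn": 0},
  ],
)

```text
clock: 5.88
tcp_pos: [0.5569, 0.26, 0.2]
tool_rot: [-0.001, -0.0, 1.0, -0.0]
ft_force: [0.6, -0.1, -2.6]
width: 0.055
```

>>> jog_arm(
  deltas=[
    {"gripper": 0.4,"tx": 10,"ty": 10.6,"tz": 0,"turn": 0},
    {"gripper": 0.4,"tx": 10,"ty": 10.6,"tz": 0,"turn": 0},
    {"gripper": 0.4,"tx": 10,"ty": 10.6,"tz": 0,"turn": 0},
    {"gripper": 0.4,"tx": 10,"ty": 10.6,"tz": 0,"turn": 0},
    {"gripper": 0.4,"tx": 10,"ty": 10.6,"tz": 0,"turn": 0},
    {"gripper": 0.4,"tx": 10,"ty": 10.6,"tz": 0,"turn": 0},
    {"gripper": 0.4,"tx": 10,"ty": 10.6,"tz": 0,"turn": 0},
    {"gripper": 0.4,"tx": 10,"ty": 10.6,"tz": 0,"turn": 0},
  ],
)

```text
clock: 6.55
tcp_pos: [0.4602, 0.3634, 0.2006]
tool_rot: [-0.0, 0.001, 1.0, -0.0]
ft_force: [-0.2, 0.1, -2.0]
width: 0.055
```

```bash
python3 - <<'E'
from h import *
c=shot("wrist","w3"); o=robot.get_obs();print(o["tcp_pos"],o["width"],o["ft_force"],o["q"])
for m in models.masks_of("jar_tray","wrist"): print(m["conf"],m["point"],rect(c,m["pixels"],.025))
jog((.4585,.365),.083); 
E
```

```text
[0.4604 0.3633 0.2007] 0.05540246240607511 [-0.2571 -0.8599 -1.9297] [ 1.0013  0.29   -0.3109  0.0001 -0.9708 -2.5742]
0.8 [177.4, 285.7] (array([0.4498, 0.3694]), (130.5465545654297, 117.69276428222656), -84.18014717102051)
jog tx 0.19 ty 0.18 tz 11.78 turn 0.00 (opposite 0.00) q6 -2.57
```

View pics/w3.png

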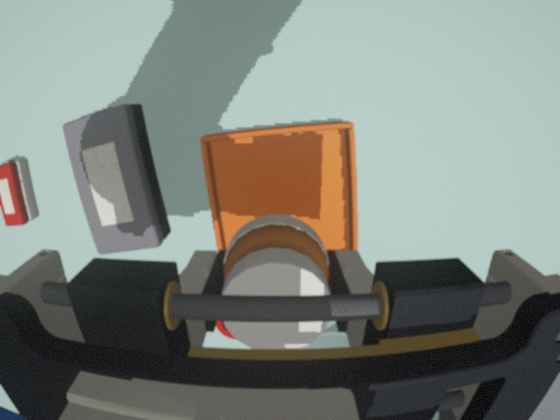

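>>> jog_arm(
  deltas=[
    {"gripper": 0.4,"tx": 0.3,"ty": 0.3,"tz": 4,"turn": 1},
    {"gripper": 0.4,"tx": 0.3,"ty": 0.3,"tz": 8,"turn": 1},
    {"gripper": 0.4,"tx": 0.3,"ty": 0.3,"tz": 11,"turn": 1},
    {"gripper": 0.4,"tx": 0.3,"ty": 0.3,"tz": 11.6,"turn": 1},
    {"gripper": 0.4,"tx": 0.3,"ty": 0.3,"tz": 11.7,"turn": 1},
    {"gripper": 0.4,"tx": 0.3,"ty": 0.3,"tz": 11.7,"turn": 1},
    {"gripper": 0.4,"tx": 0.3,"ty": 0.3,"tz": 11.7,"turn": 1},
  ],
)

```text
clock: 7.23
tcp_pos: [0.4576, 0.3674, 0.0852]
tool_rot: [0.0, 0.044, 0.999, 0.001]
ft_force: [-0.4, -0.0, -2.0]
width: 0.0552
```

>>> jog_arm(
  deltas=[
    {"gripper": 0.73,"tx": 0,"ty": 0,"tz": 0,"turn": 0},
    {"gripper": 0.73,"tx": 0,"ty": 0,"tz": 0,"turn": 0},
    {"gripper": 0.73,"tx": 0,"ty": 0,"tz": 0,"turn": 0},
    {"gripper": 0.73,"tx": 0,"ty": 0,"tz": -4,"turn": 0},
    {"gripper": 0.73,"tx": 0,"ty": 0,"tz": -8,"turn": 0},
    {"gripper": 0.73,"tx": 0,"ty": 0,"tz": -11,"turn": 0},
    {"gripper": 0.73,"tx": 0,"ty": 0,"tz": -11,"turn": 0},
  ],
)

```text
clock: 7.82
tcp_pos: [0.4591, 0.3697, 0.202]
tool_rot: [0.004, 0.043, 0.999, 0.004]
ft_force: [0.4, 1.6, 0.2]
width: 0.0641
```

```bash
python3 - <<'E'
from h import *
o=robot.get_obs();print(o["tcp_pos"],o["width"],o["ft_force"],o["q"])
jog((.437,.209),.21,98) 
E
```

```text
[0.4591 0.3697 0.202 ] 0.06406948191066861 [0.3775 1.5744 0.1699] [ 1.0105  0.2875 -0.3123  0.0025 -0.9595 -2.6692]
jog tx 0.80 ty -16.19 tz -0.96 turn -2.59 (opposite 33.41) q6 -2.67
```

>>> jog_arm(
  deltas=[
    {"gripper": 1,"tx": 0.8,"ty": -4,"tz": -4,"turn": -1.3},
    {"gripper": 1,"tx": 0.8,"ty": -8,"tz": -4,"turn": -2.6},
    {"gripper": 1,"tx": 0.8,"ty": -12,"tz": -4,"turn": -2.6},
    {"gripper": 1,"tx": 0.8,"ty": -16,"tz": -4,"turn": -2.6},
    {"gripper": 1,"tx": 0.8,"ty": -16.2,"tz": -4,"turn": -2.6},
    {"gripper": 1,"tx": 0.8,"ty": -16.2,"tz": -4,"turn": -2.6},
    {"gripper": 1,"tx": 0.8,"ty": -16.2,"tz": -4,"turn": -2.6},
    {"gripper": 1,"tx": 0.8,"ty": -16.2,"tz": -4,"turn": -2.6},
  ],
)

```text
clock: 8.48
tcp_pos: [0.435, 0.2071, 0.2347]
tool_rot: [0.001, -0.069, 0.998, 0.0]
ft_force: [-0.5, 0.1, -0.5]
width: 0.0876
```

```bash
cat >> h.py <<'E'
def fitcase(c,m,dims,show=None):
    """fit box silhouette (L,W,H) to mask by IoU, start from rect at height H"""
    from scipy.optimize import minimize
    L,W,H=dims; (xy,_,yaw)=rect(c,m["pixels"],H)
    P0=np.array([[a*L/2,b*W/2,h] for a in(-1,1) for b in(-1,1) for h in(0,H)])
    def poly(v):
        t=np.radians(v[2]); Q=P0.copy(); Q[:,0]=v[0]/1e3+P0[:,0]*np.cos(t)-P0[:,1]*np.sin(t); Q[:,1]=v[1]/1e3+P0[:,0]*np.sin(t)+P0[:,1]*np.cos(t)
        return cv2.convexHull((proj(c,Q)*16).astype(np.int32))
    M=m["pixels"].astype(np.uint8)
    def cost(v):
        I=np.zeros_like(M); cv2.fillConvexPoly(I,poly(v),1,cv2.LINE_8,4); return -(I&M).sum()/(I|M).sum()
    s0=np.array([xy[0]*1e3,xy[1]*1e3,yaw])
    r=minimize(cost,s0,method="Nelder-Mead",options=dict(initial_simplex=s0+np.array([[0,0,0],[8,0,0],[0,8,0],[0,0,6]]),maxiter=150))
    return r.x,-r.fun
DIM=dict(a=(.13,.07,.04),c=(.09,.046,.036),d=(.07,.034,.034))
E
python3 - <<'E'
from h import *
c=shot("wrist","w4"); print(toolT()[:3,3],robot.get_obs()["q"][5])
for m in models.masks_of("case_a","wrist")[:4]: print(m["conf"],m["point"],rect(c,m["pixels"],.04),[fitcase(c,m,DIM[k]) for k in "acd"])
s=shot("top")
for m in models.masks_of("jar","top")[:4]: print(m["conf"],m["point"],rect(s,m["pixels"],.06))
E
```

```text
[0.4349 0.2073 0.2344] -2.285792703934115
0.78 [191.5, 282.3] (array([0.4333, 0.2138]), (131.22174072265625, 69.8665542602539), 9.17735767364502) [(array([356.277 , 281.6204,  33.3996]), np.float64(-0.0)), (array([434.4569, 214.0207,   9.1774]), np.float64(-1844674407370954.8)), (array([435.0284, 214.1467,   9.1773]), np.float64(-1844674407370955.0))]
0.72 [184.2, 143.1] (array([0.4392, 0.0772]), (73.57161712646484, 43.66053771972656), 3.5617151260375977) [(array([380.5417, 127.8324,  25.5617]), np.float64(-0.0)), (array([408.4333, 126.1836,  19.5617]), np.float64(-0.0)), (array([462.3791, 125.3593, -20.4383]), np.float64(-0.0))]
0.77 [161.0, 120.7] (array([0.7171, 0.423 ]), (64.86298370361328, 48.38945770263672), 45.318931579589844)
0.73 [233.8, 122.8] (array([0.5021, 0.4217]), (17.726530075073242, 8.783644676208496), 2.7581541538238525)
0.71 [242.1, 278.7] (array([ 0.4694, -0.0409]), (52.704307556152344, 49.656768798828125), -0.41095733642578125)
0.55 [252.6, 419.3] (array([ 0.4703, -0.4469]), (187.71737670898438, 25.8023624420166), 0.6660999059677124)h.py:54: RuntimeWarning: overflow encountered in scalar negative
  I=np.zeros_like(M); cv2.fillConvexPoly(I,poly(v),1,cv2.LINE_8,4); return -(I&M).sum()/(I|M).sum()
```

View pics/w4.png

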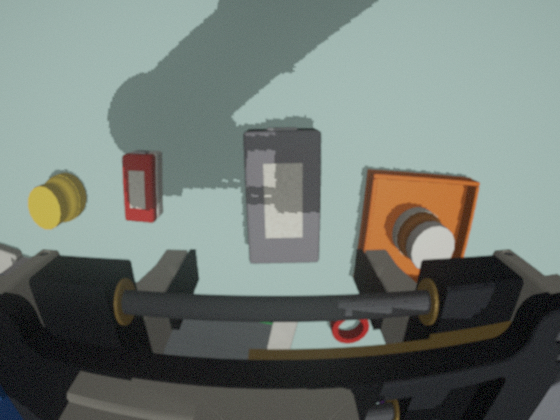

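```bash
sed -i 's/return -(I&M).sum()\/(I|M).sum()/return -float((I\&M).sum())\/float((I|M).sum())/' h.py
python3 - <<'E'
from h import *
c=shot("wrist")
for m in models.masks_of("case_a","wrist")[:2]:
    for k in "ad": print(m["point"],k,fitcase(c,m,DIM[k]))
jog((.4333,.2138),.073,99.2)
E
```

```text
[184.8, 139.6] a (array([473.7531,  49.6687,  -7.4262]), np.float64(0.3107654431512981))
[184.8, 139.6] d (array([445.7188,  68.9755,   0.4669]), np.float64(0.9206349206349206))
[193.6, 282.9] a (array([434.6752, 214.1972,   9.2983]), np.float64(0.9749001711351968))
[193.6, 282.9] d (array([407.8843, 220.6753,  21.2213]), np.float64(0.2867902665121669))
jog tx 0.02 ty 0.70 tz 16.08 turn -0.24 (opposite 35.76) q6 -2.29
```

>>> jog_arm(
  deltas=[
    {"gripper": 1,"tx": 0,"ty": 0.7,"tz": 4,"turn": -0.3},
    {"gripper": 1,"tx": 0,"ty": 0.7,"tz": 8,"turn": -0.3},
    {"gripper": 1,"tx": 0,"ty": 0.7,"tz": 12,"turn": -0.3},
    {"gripper": 1,"tx": 0,"ty": 0.7,"tz": 15,"turn": -0.3},
    {"gripper": 1,"tx": 0,"ty": 0.7,"tz": 16,"turn": -0.3},
    {"gripper": 1,"tx": 0,"ty": 0.7,"tz": 16,"turn": -0.3},
    {"gripper": 1,"tx": 0,"ty": 0.7,"tz": 16,"turn": -0.3},
  ],
)

```text
clock: 9.37
tcp_pos: [0.4336, 0.2136, 0.0737]
tool_rot: [-0.001, -0.083, 0.997, -0.001]
ft_force: [0.4, -0.8, 0.4]
width: 0.0876
```

>>> jog_arm(
  deltas=[
    {"gripper": 0.6,"tx": 0,"ty": 0,"tz": 0,"turn": 0},
    {"gripper": 0.6,"tx": 0,"ty": 0,"tz": 0,"turn": 0},
    {"gripper": 0.6,"tx": 0,"ty": 0,"tz": 0,"turn": 0},
    {"gripper": 0.6,"tx": 0,"ty": 0,"tz": 0,"turn": 0},
    {"gripper": 0.6,"tx": 0,"ty": 0,"tz": 0,"turn": 0},
    {"gripper": 0.6,"tx": 0,"ty": 0,"tz": 0,"turn": 0},
  ],
  grip_force=30,
)

```text
clock: 9.87
tcp_pos: [0.434, 0.2139, 0.0753]
tool_rot: [0.001, -0.083, 0.997, 0.001]
ft_force: [-2.2, 0.5, 7.3]
width: 0.0695
```

```bash
python3 - <<'E'
from h import *
o=robot.get_obs();print(o["tcp_pos"],o["width"],o["ft_force"],o["q"])
s=shot("top","top2")
# plate/console edges: dark plate mask, and console
f=s["frame"].astype(int)
for n in ["dryer","plate"]:
    for m in models.masks_of(n,"top")[:2]:print(n,m["conf"],m["point"],rect(s,m["pixels"],.018))
E
```

```text
[0.434  0.2139 0.0753] 0.06951283657292125 [-2.1525  0.4565  7.2909] [ 0.8656  0.3104 -0.6655  0.0002 -0.5928 -2.2713]
dryer 0.79 [191.7, 265.5] (array([0.6391, 0.0023]), (502.13409423828125, 134.34494018554688), 87.99897766113281)
dryer 0.56 [189.5, 330.9] (array([ 0.6362, -0.2008]), (28.75555419921875, 25.983566284179688), -45.39512634277344)
plate 0.71 [189.8, 260.7] (array([0.6397, 0.0023]), (501.90093994140625, 136.9545135498047), 87.57880401611328)
plate 0.19 [253.1, 242.4] (array([0.4465, 0.0682]), (74.91761016845703, 35.9451904296875), 0.37821659445762634)
```

```bash
python3 - <<'E'
from h import *
s=shot("top"); f=s["frame"].astype(int)
roi=np.zeros(f.shape[:2],bool); roi[155:225,170:268]=1
print(f[190,225],f[190,262],f[190,188],f[160,225])
for t in (80,100,120):
    m=roi&(f.max(2)<t)
    m=cv2.morphologyEx(m.astype(np.uint8),cv2.MORPH_OPEN,np.ones((3,3)))
    print(t,m.sum(),rect(s,m,.024))
c=dict(shot("wrist")); 
# same from w1
im=cv2.imread("pics/w1.png").astype(int)
T=np.eye(4);T[:3,:3]=[[-1,-.0022,0],[-.0022,1,0],[0,0,-1]];T[:3,3]=[.6544,.142,.2915];c["T"]=T@c["mount"]
print(im[150,200],im[150,350])
roi=np.zeros(im.shape[:2],bool); roi[110:240,130:370]=1
for t in (60,80,100):
    m=cv2.morphologyEx((roi&(im.max(2)<t)).astype(np.uint8),cv2.MORPH_OPEN,np.ones((3,3)))
    print(t,m.sum(),rect(c,m,.024))
E
```

```text
[68 72 74] [168 166 162] [161 159 155] [140 165 162]
80 2088 (array([0.6439, 0.1303]), (174.1487579345703, 114.01836395263672), 87.54743194580078)
100 2347 (array([0.6396, 0.131 ]), (176.6697540283203, 127.4029769897461), 87.53044128417969)
120 2478 (array([0.6399, 0.1305]), (181.3869171142578, 128.49343872070312), 87.54651641845703)
[62 62 58] [190 197 197]Traceback (most recent call last):
  File "<stdin>", line 17, in <module>
  File "h.py", line 32, in rect
    m=max(cv2.findContours(mask.astype(np.uint8),cv2.RETR_EXTERNAL,cv2.CHAIN_APPROX_NONE)[0],key=cv2.contourArea)
ValueError: max() iterable argument is empty
```

>>> jog_arm(
  deltas=[
    {"gripper": 0.6,"tx": 0,"ty": 0,"tz": -3,"turn": 0},
    {"gripper": 0.6,"tx": 0,"ty": 0,"tz": -6,"turn": 0},
    {"gripper": 0.6,"tx": 0,"ty": 0,"tz": -9,"turn": 0},
    {"gripper": 0.6,"tx": 0,"ty": 0,"tz": -12,"turn": -1},
    {"gripper": 0.6,"tx": 0,"ty": 0,"tz": -13,"turn": -2},
    {"gripper": 0.6,"tx": 0,"ty": 0,"tz": -13,"turn": -3},
    {"gripper": 0.6,"tx": 0,"ty": 0,"tz": -13,"turn": -4},
    {"gripper": 0.6,"tx": 0,"ty": 0,"tz": -13,"turn": -5},
  ],
)

```text
clock: 10.78
tcp_pos: [0.433, 0.2131, 0.2045]
tool_rot: [0.0, -0.298, 0.955, 0.0]
ft_force: [-0.3, -0.5, -4.8]
width: 0.0699
```

>>> jog_arm(
  deltas=[
    {"gripper": 0.6,"tx": 0,"ty": 0,"tz": 0,"turn": -1.4},
    {"gripper": 0.6,"tx": 0,"ty": 0,"tz": 0,"turn": -2.8},
    {"gripper": 0.6,"tx": 0,"ty": 0,"tz": 0,"turn": -4.2},
    {"gripper": 0.6,"tx": 0,"ty": 0,"tz": 0,"turn": -5.6},
    {"gripper": 0.6,"tx": 0,"ty": 0,"tz": 0,"turn": -7},
    {"gripper": 0.6,"tx": 0,"ty": 0,"tz": 0,"turn": -8.4},
    {"gripper": 0.6,"tx": 0,"ty": 0,"tz": 0,"turn": -9.8},
    {"gripper": 0.6,"tx": 0,"ty": 0,"tz": 0,"turn": -10.7},
  ],
)

```text
clock: 11.45
tcp_pos: [0.433, 0.213, 0.204]
tool_rot: [-0.0, -0.697, 0.717, 0.0]
ft_force: [-0.3, -0.5, -3.3]
width: 0.0697
```

```bash
python3 - <<'E'
from h import *
o=robot.get_obs();print(o["tcp_pos"],o["width"],o["ft_force"],o["q"])
jog((.644,.1305),.2,-2.4)
E
```

```text
[0.433 0.213 0.204] 0.06970634356344696 [-0.2944 -0.5037 -3.265 ] [ 0.8654  0.122  -0.5249 -0.0007 -0.9245 -0.8945]
jog tx 7.62 ty -21.33 tz 0.38 turn 0.14 (opposite -35.86) q6 -0.89
```

>>> jog_arm(
  deltas=[
    {"gripper": 0.6,"tx": 7.6,"ty": -21.3,"tz": 0,"turn": 0},
    {"gripper": 0.6,"tx": 7.6,"ty": -21.3,"tz": 0,"turn": 0},
    {"gripper": 0.6,"tx": 7.6,"ty": -21.3,"tz": 0,"turn": 0},
    {"gripper": 0.6,"tx": 7.6,"ty": -21.3,"tz": 0,"turn": 0},
    {"gripper": 0.6,"tx": 7.6,"ty": -21.3,"tz": 0,"turn": 0},
    {"gripper": 0.6,"tx": 7.6,"ty": -21.3,"tz": 0,"turn": 0},
    {"gripper": 0.6,"tx": 7.6,"ty": -21.3,"tz": 0,"turn": 0},
    {"gripper": 0.6,"tx": 7.6,"ty": -21.3,"tz": 0,"turn": 0},
  ],
)

```text
clock: 12.12
tcp_pos: [0.6437, 0.1288, 0.2027]
tool_rot: [-0.001, -0.693, 0.72, 0.001]
ft_force: [-1.1, 0.2, -3.9]
width: 0.0699
```

```bash
python3 - <<'E'
from h import *
o=robot.get_obs();print(o["tcp_pos"],o["width"],o["ft_force"],o["q"])
jog((.644,.1305),.0993,-2.4)
c=shot("wrist","w5")
np.save("w5T.npy",c["T"])
# draw predicted console, plate, socket housing for console at (.6415,.002,-2.3deg)
f=c["frame"].copy()
E
```

```text
[0.6437 0.1288 0.2027] 0.0699395603933 [-1.0973  0.2167 -3.9166] [ 0.4936  0.3948 -0.1465 -0.0008 -1.032  -0.5313]
jog tx -0.18 ty -0.05 tz 10.34 turn 0.04 (opposite -35.96) q6 -0.53
```

View pics/w5.png

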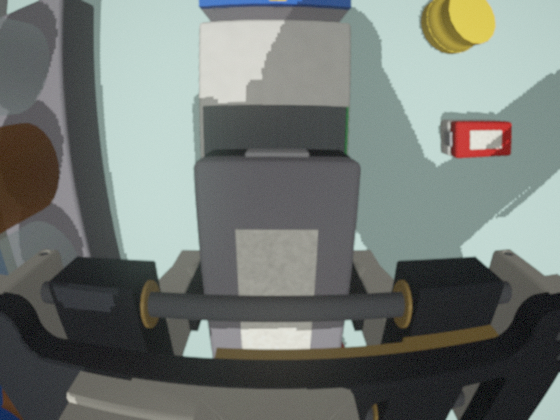

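```bash
python3 - <<'E'
from h import *
c=shot("wrist"); f=c["frame"].astype(int)
print("plate -y edge corners",back(c,[(206,105),(347,105)],.024))
print("console edges",back(c,[(201,40),(350,40),(202,95),(349,95)],.018))
print("case corners top",back(c,[(200,155),(357,155)],.2027-.0753+.04))
for r in (40,70,95,120): print(r,[ (k,f[r,k].tolist()) for k in (198,200,202,204,206,208,344,346,348,350,352)] if r in(70,120) else '')
print([f[r,276].sum()//3 for r in range(96,114)])
E
```

```text
plate -y edge corners [[0.6969 0.0405]
 [0.5793 0.0448]]
console edges [[ 0.7001 -0.0172]
 [ 0.5736 -0.0126]
 [ 0.7012  0.0315]
 [ 0.576   0.0361]]
case corners top [[0.6707 0.0631]
 [0.6071 0.0655]]
40 
70 [(198, [188, 199, 194]), (200, [206, 206, 200]), (202, [212, 213, 206]), (204, [213, 215, 207]), (206, [213, 213, 206]), (208, [212, 212, 206]), (344, [150, 150, 146]), (346, [149, 150, 143]), (348, [142, 142, 135]), (350, [130, 142, 139]), (352, [130, 148, 145])]
95 
120 [(198, [131, 145, 141]), (200, [142, 145, 138]), (202, [126, 127, 122]), (204, [81, 89, 87]), (206, [81, 90, 86]), (208, [80, 88, 85]), (344, [64, 83, 70]), (346, [63, 110, 73]), (348, [110, 128, 118]), (350, [130, 149, 144]), (352, [130, 149, 144])]
[np.int64(148), np.int64(147), np.int64(147), np.int64(146), np.int64(147), np.int64(148), np.int64(143), np.int64(130), np.int64(105), np.int64(74), np.int64(71), np.int64(72), np.int64(77), np.int64(73), np.int64(73), np.int64(75), np.int64(70), np.int64(70)]
```

>>> jog_arm(
  deltas=[
    {"gripper": 0.6,"tx": -0.3,"ty": 0,"tz": 3,"turn": 0},
    {"gripper": 0.6,"tx": -0.3,"ty": 0,"tz": 6,"turn": 0},
    {"gripper": 0.6,"tx": -0.3,"ty": 0,"tz": 8,"turn": 0},
    {"gripper": 0.6,"tx": -0.3,"ty": 0,"tz": 9.3,"turn": 0},
    {"gripper": 0.6,"tx": -0.3,"ty": 0,"tz": 9.8,"turn": 0},
    {"gripper": 0.6,"tx": -0.3,"ty": 0,"tz": 10.1,"turn": 0},
    {"gripper": 0.6,"tx": -0.3,"ty": 0,"tz": 10.3,"turn": 0},
    {"gripper": 0.6,"tx": -0.3,"ty": 0,"tz": 10.4,"turn": 0},
  ],
)

```text
clock: 12.88
tcp_pos: [0.6442, 0.1334, 0.1013]
tool_rot: [0.001, -0.695, 0.719, -0.0]
ft_force: [0.5, -0.1, -3.8]
width: 0.0696
```

>>> jog_arm(
  deltas=[
    {"gripper": 0.6,"tx": 0,"ty": 0,"tz": 0,"turn": 0},
    {"gripper": 0.6,"tx": 0,"ty": 0,"tz": 0,"turn": 0},
    {"gripper": 0.6,"tx": 0,"ty": 0,"tz": 0,"turn": 0},
  ],
)

```text
clock: 13.13
tcp_pos: [0.6442, 0.133, 0.1009]
tool_rot: [0.001, -0.694, 0.72, -0.0]
ft_force: [-1.0, -0.6, -4.3]
width: 0.0698
```

>>> jog_arm(
  deltas=[
    {"gripper": 0.6,"tx": 0.1,"ty": 0,"tz": 0.1,"turn": 0},
    {"gripper": 0.6,"tx": 0.1,"ty": 0,"tz": 0.2,"turn": 0},
    {"gripper": 0.6,"tx": 0.1,"ty": 0,"tz": 0.2,"turn": 0},
    {"gripper": 0.6,"tx": 0.1,"ty": 0,"tz": 0.2,"turn": 0},
  ],
)

```text
clock: 13.47
tcp_pos: [0.6442, 0.1318, 0.0994]
tool_rot: [0.0, -0.694, 0.72, -0.0]
ft_force: [-1.9, -0.2, 4.2]
width: 0.0699
```

>>> jog_arm(
  deltas=[
    {"gripper": 1,"tx": 0,"ty": 0,"tz": 0,"turn": 0},
    {"gripper": 1,"tx": 0,"ty": 0,"tz": 0,"turn": 0},
    {"gripper": 1,"tx": 0,"ty": 0,"tz": 0,"turn": 0},
    {"gripper": 1,"tx": 0,"ty": 0,"tz": 0,"turn": 0},
    {"gripper": 1,"tx": 0,"ty": 0,"tz": -3,"turn": 0},
    {"gripper": 1,"tx": 0,"ty": 0,"tz": -7,"turn": 0},
    {"gripper": 1,"tx": 0,"ty": 0,"tz": -12,"turn": 0},
    {"gripper": 1,"tx": 0,"ty": 0,"tz": -12,"turn": 0},
  ],
)

```text
clock: 14.13
tcp_pos: [0.6468, 0.1326, 0.226]
tool_rot: [0.005, -0.695, 0.719, -0.003]
ft_force: [1.6, 0.7, 1.3]
width: 0.0876
```

>>> jog_arm(
  deltas=[
    {"gripper": 1,"tx": 0,"ty": 0,"tz": -4,"turn": 0},
    {"gripper": 1,"tx": 0,"ty": 0,"tz": -4,"turn": 0},
    {"gripper": 1,"tx": 0,"ty": 0,"tz": -4,"turn": 0},
    {"gripper": 1,"tx": 0,"ty": 0,"tz": -4,"turn": 0},
  ],
)

```text
clock: 14.47
tcp_pos: [0.6438, 0.1319, 0.2582]
tool_rot: [0.0, -0.694, 0.72, 0.0]
ft_force: [0.5, 0.6, -1.4]
width: 0.0876
```

```bash
python3 - <<'E'
from h import *
o=robot.get_obs();print(o["tcp_pos"],o["width"],o["ft_force"],o["q"])
c=shot("wrist","w6"); s=shot("top")
for m in models.masks_of("case_a","wrist")[:4]: print(m["conf"],m["point"],rect(c,m["pixels"],.064))
for m in models.masks_of("case_c","top")[:4]: print(m["conf"],m["point"],rect(s,m["pixels"],.035))
for m in models.masks_of("cap","top")[:2]: print("cap",m["conf"],m["point"],rect(s,m["pixels"],.03))
jog((.4540,-.195),.24,90)
E
```

```text
[0.6438 0.1319 0.2582] 0.087601046701716 [ 0.455   0.6449 -1.3528] [ 0.4982  0.3509 -0.0784 -0.0003 -1.1407 -0.5338]
0.72 [192.1, 272.8] (array([0.6437, 0.1315]), (130.86947631835938, 69.35052490234375), 88.21965789794922)
0.58 [128.0, 447.5] (array([0.4706, 0.0666]), (74.20178985595703, 31.865619659423828), 4.845164775848389)
0.83 [248.3, 332.8] (array([ 0.4544, -0.1956]), (93.40272521972656, 48.326622009277344), -4.9506378173828125)
0.82 [253.2, 242.6] (array([0.4463, 0.0672]), (71.10903930664062, 35.614253997802734), 0.13384774327278137)
0.6 [181.7, 235.9] (array([0.6463, 0.0953]), (74.70127868652344, 54.61067199707031), 0.2560141086578369)
cap 0.86 [246.5, 386.7] (array([ 0.4703, -0.358 ]), (78.21074676513672, 77.2721176147461), -2.9180221557617188)
jog tx 33.33 ty 17.78 tz 1.76 turn 17.59 (opposite -18.41) q6 -0.53
```

View pics/w6.png

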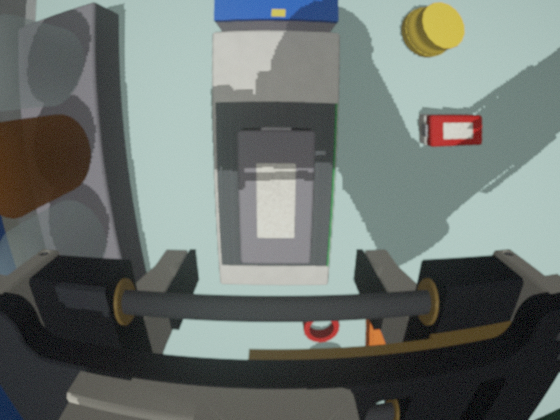

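>>> jog_arm(
  deltas=[
    {"gripper": 1,"tx": 28,"ty": 14.9,"tz": 0,"turn": 0},
    {"gripper": 1,"tx": 28,"ty": 14.9,"tz": 0,"turn": 0},
    {"gripper": 1,"tx": 28,"ty": 14.9,"tz": 0,"turn": 0},
    {"gripper": 1,"tx": 28,"ty": 14.9,"tz": 0,"turn": 0},
    {"gripper": 1,"tx": 28,"ty": 14.9,"tz": 0,"turn": 0},
    {"gripper": 1,"tx": 28,"ty": 14.9,"tz": 0,"turn": 0},
    {"gripper": 1,"tx": 28,"ty": 14.9,"tz": 0,"turn": 0},
    {"gripper": 1,"tx": 28,"ty": 14.9,"tz": 0,"turn": 0},
  ],
)

```text
clock: 15.38
tcp_pos: [0.4825, -0.145, 0.2579]
tool_rot: [-0.0, -0.694, 0.72, 0.0]
ft_force: [0.3, -0.8, 0.1]
width: 0.0876
```

>>> jog_arm(
  deltas=[
    {"gripper": 1,"tx": 5.3,"ty": 2.9,"tz": 0,"turn": 1.4},
    {"gripper": 1,"tx": 5.3,"ty": 2.9,"tz": 1.8,"turn": 2.8},
    {"gripper": 1,"tx": 5.3,"ty": 2.9,"tz": 1.8,"turn": 4.2},
    {"gripper": 1,"tx": 5.3,"ty": 2.9,"tz": 1.8,"turn": 5.6},
    {"gripper": 1,"tx": 5.3,"ty": 2.9,"tz": 1.8,"turn": 7},
    {"gripper": 1,"tx": 5.3,"ty": 2.9,"tz": 1.8,"turn": 8.4},
    {"gripper": 1,"tx": 5.3,"ty": 2.9,"tz": 1.8,"turn": 9},
    {"gripper": 1,"tx": 5.3,"ty": 2.9,"tz": 1.8,"turn": 9},
  ],
)

```text
clock: 16.05
tcp_pos: [0.4539, -0.1946, 0.2397]
tool_rot: [-0.0, -0.365, 0.931, 0.0]
ft_force: [0.6, 0.6, -0.5]
width: 0.0878
```

>>> jog_arm(
  deltas=[
    {"gripper": 1,"tx": 0,"ty": 0,"tz": 0,"turn": 1.4},
    {"gripper": 1,"tx": 0,"ty": 0,"tz": 0,"turn": 2.8},
    {"gripper": 1,"tx": 0,"ty": 0,"tz": 0,"turn": 4.2},
    {"gripper": 1,"tx": 0,"ty": 0,"tz": 0,"turn": 5.6},
    {"gripper": 1,"tx": 0,"ty": 0,"tz": 0,"turn": 7},
    {"gripper": 1,"tx": 0,"ty": 0,"tz": 0,"turn": 8.4},
    {"gripper": 1,"tx": 0,"ty": 0,"tz": 0,"turn": 9.5},
    {"gripper": 1,"tx": 0,"ty": 0,"tz": 0,"turn": 9.5},
  ],
)

```text
clock: 16.72
tcp_pos: [0.454, -0.1946, 0.2399]
tool_rot: [-0.0, 0.041, 0.999, -0.0]
ft_force: [0.7, 0.0, 0.0]
width: 0.0879
```

```bash
python3 - <<'E'
from h import *
c=shot("wrist","w7"); c=shot("wrist");o=robot.get_obs();print(o["tcp_pos"],o["width"],o["ft_force"],o["q"])
for m in models.masks_of("case_c","wrist")[:3]:
    x,q=fitcase(c,m,DIM["c"]); print(m["conf"],m["point"],rect(c,m["pixels"],.036),x,q)
    if q>.85: jog(x[:2]/1000,.070,x[2]+90)
for m in models.masks_of("cap","wrist")[:2]: print("cap",m["conf"],m["point"],rect(c,m["pixels"],.03))
E
```

```text
[ 0.454  -0.1945  0.24  ] 0.08763977145599677 [ 0.1198  0.8405 -0.052 ] [-0.006   0.1027 -0.4537  0.     -1.0148 -1.6391]
0.95 [192.6, 274.4] (array([ 0.4499, -0.1951]), (93.08493041992188, 45.29024124145508), -5.280540466308594) [ 453.5511 -195.8385   -4.6693] 0.9192691735712768
jog tx 0.04 ty -0.13 tz 17.00 turn 0.08 (opposite -35.92) q6 -1.64
0.69 [172.9, 498.7] (array([0.442 , 0.0556]), (74.3835220336914, 54.64833068847656), 4.243012428283691) [455.1001  75.3737  -1.9237] 0.5895196506550219
cap 0.71 [218.0, 126.8] (array([ 0.4666, -0.3559]), (80.64580535888672, 78.9075927734375), -88.80026412010193)
```

View pics/w7.png

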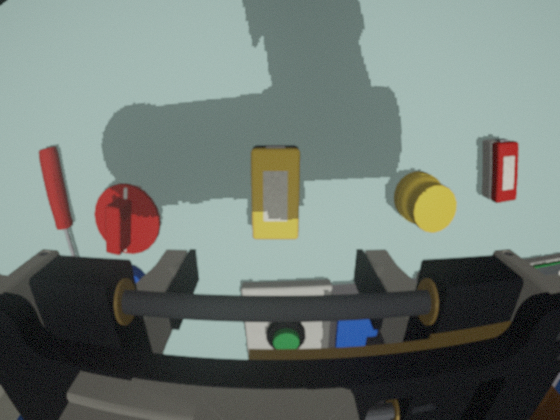

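>>> jog_arm(
  deltas=[
    {"gripper": 1,"tx": 0,"ty": -0.1,"tz": 4,"turn": 0.1},
    {"gripper": 1,"tx": 0,"ty": -0.1,"tz": 8,"turn": 0.1},
    {"gripper": 1,"tx": 0,"ty": -0.1,"tz": 12,"turn": 0.1},
    {"gripper": 1,"tx": 0,"ty": -0.1,"tz": 15,"turn": 0.1},
    {"gripper": 1,"tx": 0,"ty": -0.1,"tz": 16.7,"turn": 0.1},
    {"gripper": 1,"tx": 0,"ty": -0.1,"tz": 16.7,"turn": 0.1},
    {"gripper": 1,"tx": 0,"ty": -0.1,"tz": 16.7,"turn": 0.1},
  ],
)

```text
clock: 17.5
tcp_pos: [0.4537, -0.1956, 0.0727]
tool_rot: [-0.001, 0.043, 0.999, -0.0]
ft_force: [0.3, -0.1, 0.5]
width: 0.0878
```

>>> jog_arm(
  deltas=[
    {"gripper": 0.3,"tx": 0,"ty": 0,"tz": 0,"turn": 0},
    {"gripper": 0.3,"tx": 0,"ty": 0,"tz": 0,"turn": 0},
    {"gripper": 0.3,"tx": 0,"ty": 0,"tz": 0,"turn": 0},
    {"gripper": 0.3,"tx": 0,"ty": 0,"tz": 0,"turn": 0},
    {"gripper": 0.3,"tx": 0,"ty": 0,"tz": 0,"turn": 0},
    {"gripper": 0.3,"tx": 0,"ty": 0,"tz": 0,"turn": 0},
    {"gripper": 0.3,"tx": 0,"ty": 0,"tz": 0,"turn": 0},
  ],
  grip_force=25,
)

```text
clock: 18.08
tcp_pos: [0.4541, -0.1956, 0.0735]
tool_rot: [0.0, 0.044, 0.999, 0.0]
ft_force: [0.5, 0.6, 0.3]
width: 0.0464
```

>>> jog_arm(
  deltas=[
    {"gripper": 0.3,"tx": 0,"ty": 0,"tz": -3,"turn": 0},
    {"gripper": 0.3,"tx": 0,"ty": 0,"tz": -7,"turn": 0},
    {"gripper": 0.3,"tx": 0,"ty": 0,"tz": -11,"turn": 0},
    {"gripper": 0.3,"tx": 0,"ty": 0,"tz": -15,"turn": 0},
    {"gripper": 0.3,"tx": 0,"ty": 0,"tz": -16,"turn": 0},
    {"gripper": 0.3,"tx": 0,"ty": 0,"tz": -16,"turn": 0},
  ],
)

```text
clock: 18.58
tcp_pos: [0.4556, -0.1957, 0.2369]
tool_rot: [0.004, 0.044, 0.999, -0.0]
ft_force: [0.3, -0.7, -1.4]
width: 0.0459
```

```bash
python3 - <<'E'
from h import *
o=robot.get_obs();print(o["tcp_pos"],o["width"],o["ft_force"],o["q"])
jog((.6437,.1315),None,-1.9)
E
```

```text
[ 0.4556 -0.1957  0.2369] 0.045933607717425336 [ 0.2943 -0.6612 -1.3963] [-0.0083  0.1051 -0.459   0.0006 -0.9996 -1.6504]
jog tx -15.88 ty 34.24 tz 0.11 turn 17.38 (opposite -18.62) q6 -1.65
```

>>> jog_arm(
  deltas=[
    {"gripper": 0.3,"tx": -13,"ty": 28,"tz": 0,"turn": 0},
    {"gripper": 0.3,"tx": -13,"ty": 28,"tz": 0,"turn": 0},
    {"gripper": 0.3,"tx": -13,"ty": 28,"tz": 0,"turn": 0},
    {"gripper": 0.3,"tx": -13,"ty": 28,"tz": 0,"turn": 0},
    {"gripper": 0.3,"tx": -13,"ty": 28,"tz": 0,"turn": 0},
    {"gripper": 0.3,"tx": -13,"ty": 28,"tz": 0,"turn": 0},
    {"gripper": 0.3,"tx": -13,"ty": 28,"tz": 0,"turn": 0},
    {"gripper": 0.3,"tx": -13,"ty": 28,"tz": 0,"turn": 0},
  ],
)

```text
clock: 19.25
tcp_pos: [0.6096, 0.0759, 0.2308]
tool_rot: [-0.001, 0.043, 0.999, -0.0]
ft_force: [1.4, -1.4, -2.4]
width: 0.0463
```

>>> jog_arm(
  deltas=[
    {"gripper": 0.3,"tx": -2.9,"ty": 6.2,"tz": 0,"turn": -1.4},
    {"gripper": 0.3,"tx": -2.9,"ty": 6.2,"tz": 0,"turn": -2.8},
    {"gripper": 0.3,"tx": -2.9,"ty": 6.2,"tz": 0,"turn": -4.2},
    {"gripper": 0.3,"tx": -2.9,"ty": 6.2,"tz": 0,"turn": -5.6},
    {"gripper": 0.3,"tx": -2.9,"ty": 6.2,"tz": 0,"turn": -7},
    {"gripper": 0.3,"tx": -2.9,"ty": 6.2,"tz": 0,"turn": -8.4},
    {"gripper": 0.3,"tx": -2.9,"ty": 6.2,"tz": 0,"turn": -9.3},
    {"gripper": 0.3,"tx": -2.9,"ty": 6.2,"tz": 0,"turn": -9.3},
  ],
)

```text
clock: 19.92
tcp_pos: [0.6417, 0.1308, 0.2311]
tool_rot: [-0.002, -0.355, 0.935, 0.0]
ft_force: [-0.5, -0.9, -1.9]
width: 0.0457
```

>>> jog_arm(
  deltas=[
    {"gripper": 0.3,"tx": 0,"ty": 0,"tz": 0,"turn": -1.4},
    {"gripper": 0.3,"tx": 0,"ty": 0,"tz": 0,"turn": -2.8},
    {"gripper": 0.3,"tx": 0,"ty": 0,"tz": 0,"turn": -4.2},
    {"gripper": 0.3,"tx": 0,"ty": 0,"tz": 0,"turn": -5.6},
    {"gripper": 0.3,"tx": 0,"ty": 0,"tz": 0,"turn": -7},
    {"gripper": 0.3,"tx": 0,"ty": 0,"tz": 0,"turn": -8.4},
    {"gripper": 0.3,"tx": 0,"ty": 0,"tz": 0,"turn": -9.3},
    {"gripper": 0.3,"tx": 0,"ty": 0,"tz": 0,"turn": -9.3},
  ],
)

```text
clock: 20.58
tcp_pos: [0.6419, 0.1308, 0.2318]
tool_rot: [-0.001, -0.695, 0.719, 0.0]
ft_force: [0.1, -0.1, -2.2]
width: 0.0459
```

```bash
python3 - <<'E'
from h import *
c=shot("wrist","w8");c=shot("wrist");o=robot.get_obs();print(o["tcp_pos"],o["width"],o["ft_force"],o["q"])
jog((.6437,.1315),.138,-1.9)
E
```

```text
[0.6421 0.1309 0.2322] 0.045677133762780056 [-0.2058  0.4195 -2.1458] [ 0.4981  0.3683 -0.1149 -0.0003 -1.0891 -0.5385]
jog tx -0.07 ty -0.17 tz 9.42 turn -0.09 (opposite 35.91) q6 -0.54
```

View pics/w8.png

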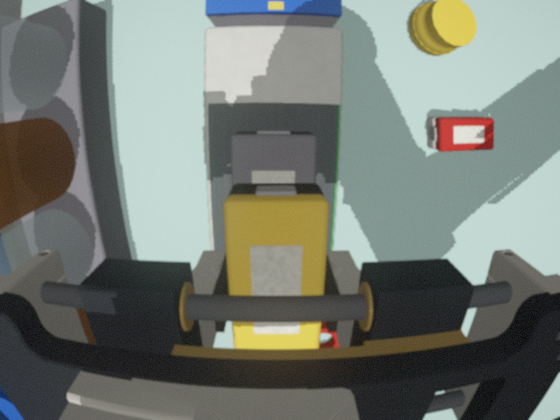

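>>> jog_arm(
  deltas=[
    {"gripper": 0.3,"tx": -0.1,"ty": -0.2,"tz": 3,"turn": 0},
    {"gripper": 0.3,"tx": -0.1,"ty": -0.2,"tz": 6,"turn": 0},
    {"gripper": 0.3,"tx": -0.1,"ty": -0.2,"tz": 8,"turn": 0},
    {"gripper": 0.3,"tx": -0.1,"ty": -0.2,"tz": 8.8,"turn": 0},
    {"gripper": 0.3,"tx": -0.1,"ty": -0.2,"tz": 9.2,"turn": 0},
    {"gripper": 0.3,"tx": -0.1,"ty": -0.2,"tz": 9.4,"turn": 0},
    {"gripper": 0.3,"tx": -0.1,"ty": -0.2,"tz": 9.4,"turn": 0},
    {"gripper": 0.3,"tx": -0.1,"ty": -0.2,"tz": 9.4,"turn": 0},
  ],
)

```text
clock: 21.35
tcp_pos: [0.6452, 0.1324, 0.1406]
tool_rot: [0.001, -0.694, 0.72, -0.0]
ft_force: [0.1, -0.0, -1.5]
width: 0.0461
```

>>> jog_arm(
  deltas=[
    {"gripper": 0.3,"tx": 0,"ty": 0,"tz": 0,"turn": 0},
    {"gripper": 0.3,"tx": 0,"ty": 0,"tz": 0,"turn": 0},
  ],
)

```text
clock: 21.52
tcp_pos: [0.6449, 0.1323, 0.1403]
tool_rot: [0.001, -0.694, 0.72, -0.0]
ft_force: [-0.5, 0.3, -1.4]
width: 0.0459
```

>>> jog_arm(
  deltas=[
    {"gripper": 0.3,"tx": 0,"ty": 0.1,"tz": 0.1,"turn": 0},
    {"gripper": 0.3,"tx": 0,"ty": 0.1,"tz": 0.2,"turn": 0},
    {"gripper": 0.3,"tx": 0,"ty": 0.1,"tz": 0.25,"turn": 0},
    {"gripper": 0.3,"tx": 0,"ty": 0.1,"tz": 0.25,"turn": 0},
  ],
)

```text
clock: 21.85
tcp_pos: [0.6435, 0.1322, 0.1375]
tool_rot: [0.0, -0.694, 0.72, -0.0]
ft_force: [-1.4, 0.3, 4.2]
width: 0.0458
```

>>> jog_arm(
  deltas=[
    {"gripper": 0.75,"tx": 0,"ty": 0,"tz": 0,"turn": 0},
    {"gripper": 0.75,"tx": 0,"ty": 0,"tz": 0,"turn": 0},
    {"gripper": 0.75,"tx": 0,"ty": 0,"tz": 0,"turn": 0},
    {"gripper": 0.75,"tx": 0,"ty": 0,"tz": 0,"turn": 0},
    {"gripper": 0.75,"tx": 0,"ty": 0,"tz": -3,"turn": 0},
    {"gripper": 1,"tx": 0,"ty": 0,"tz": -7,"turn": 0},
    {"gripper": 1,"tx": 0,"ty": 0,"tz": -12,"turn": 0},
    {"gripper": 1,"tx": 0,"ty": 0,"tz": -12,"turn": 0},
  ],
)

```text
clock: 22.52
tcp_pos: [0.6462, 0.1327, 0.2645]
tool_rot: [0.004, -0.695, 0.719, -0.003]
ft_force: [1.3, -0.4, 1.3]
width: 0.0803
```

>>> jog_arm(
  deltas=[
    {"gripper": 1,"tx": 0,"ty": 0,"tz": 0,"turn": 0},
    {"gripper": 1,"tx": 0,"ty": 0,"tz": 0,"turn": 0},
    {"gripper": 1,"tx": 0,"ty": 0,"tz": 0,"turn": 0},
    {"gripper": 1,"tx": 0,"ty": 0,"tz": 0,"turn": 0},
  ],
)

```text
clock: 22.85
tcp_pos: [0.6429, 0.1319, 0.2551]
tool_rot: [-0.001, -0.694, 0.72, 0.0]
ft_force: [0.2, -0.0, 0.7]
width: 0.0875
```

```bash
python3 - <<'E'
from h import *
o=robot.get_obs();print(o["tcp_pos"],o["width"],o["ft_force"],o["q"])
c=shot("wrist","w9"); s=shot("top")
for m in models.masks_of("case_a","wrist")[:4]: print(m["conf"],m["point"],rect(c,m["pixels"],.064))
f=c["frame"].astype(int); y=cv2.morphologyEx(((f[:,:,0]>f[:,:,2]+50)&(np.arange(560)>200)&(np.arange(560)<350)&(np.arange(420)[:,None]<255)).astype(np.uint8),cv2.MORPH_OPEN,np.ones((3,3)))
print("yellow lid",rect(c,y,.100))
for m in models.masks_of("case_d","top")[:4]: print(m["conf"],m["point"],rect(s,m["pixels"],.034))
jog((.446,.067),.24,90)
E
```

```text
[0.6429 0.1319 0.2551] 0.08746403475138059 [ 0.226  -0.0451  0.6695] [ 0.4988  0.3533 -0.0823 -0.0003 -1.1376 -0.5344]
0.94 [151.8, 271.0] (array([0.6433, 0.1319]), (132.65066528320312, 70.29031372070312), 87.7184829711914)
0.91 [129.7, 448.5] (array([0.471 , 0.0668]), (75.9313735961914, 33.30396270751953), 1.693732500076294)
0.78 [208.9, 275.2] (array([0.643 , 0.1408]), (106.20832824707031, 53.18391418457031), 88.17073822021484)
0.54 [331.9, 319.1] (array([0.5993, 0.2869]), (42.38235092163086, 35.632530212402344), -4.3795166015625)
yellow lid (array([0.6426, 0.1272]), (83.09090423583984, 45.38274002075195), 88.14102172851562)
0.88 [181.4, 225.8] (array([0.6545, 0.1061]), (53.21577072143555, 33.45549392700195), 0.39853915572166443)
0.69 [255.0, 241.9] (array([0.4449, 0.0657]), (74.26122283935547, 38.39992904663086), 0.3781779706478119)
0.55 [188.0, 240.1] (array([0.6441, 0.0802]), (76.08666229248047, 37.88447570800781), -20.978721618652344)
jog tx 7.20 ty 19.49 tz 1.60 turn 17.59 (opposite -18.41) q6 -0.53
```

View pics/w9.png

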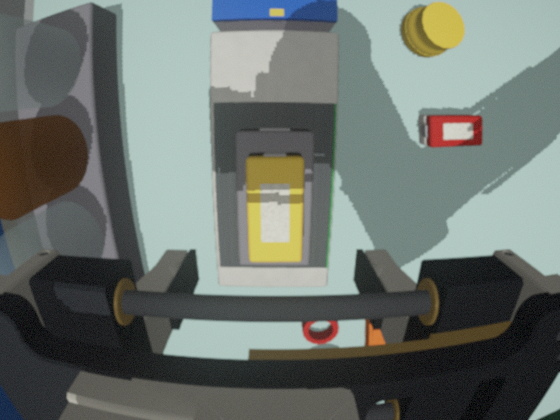

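>>> jog_arm(
  deltas=[
    {"gripper": 1,"tx": 7.2,"ty": 19.5,"tz": 0,"turn": 1.4},
    {"gripper": 1,"tx": 7.2,"ty": 19.5,"tz": 0,"turn": 2.8},
    {"gripper": 1,"tx": 7.2,"ty": 19.5,"tz": 1.6,"turn": 4.2},
    {"gripper": 1,"tx": 7.2,"ty": 19.5,"tz": 1.6,"turn": 5.6},
    {"gripper": 1,"tx": 7.2,"ty": 19.5,"tz": 1.6,"turn": 7},
    {"gripper": 1,"tx": 7.2,"ty": 19.5,"tz": 1.6,"turn": 8.4},
    {"gripper": 1,"tx": 7.2,"ty": 19.5,"tz": 1.6,"turn": 9},
    {"gripper": 1,"tx": 7.2,"ty": 19.5,"tz": 1.6,"turn": 9},
  ],
)

```text
clock: 23.72
tcp_pos: [0.4455, 0.0669, 0.241]
tool_rot: [0.001, -0.365, 0.931, 0.0]
ft_force: [0.7, -0.1, -0.0]
width: 0.0875
```

>>> jog_arm(
  deltas=[
    {"gripper": 1,"tx": 0,"ty": 0,"tz": 0,"turn": 1.4},
    {"gripper": 1,"tx": 0,"ty": 0,"tz": 0,"turn": 2.8},
    {"gripper": 1,"tx": 0,"ty": 0,"tz": 0,"turn": 4.2},
    {"gripper": 1,"tx": 0,"ty": 0,"tz": 0,"turn": 5.6},
    {"gripper": 1,"tx": 0,"ty": 0,"tz": 0,"turn": 7},
    {"gripper": 1,"tx": 0,"ty": 0,"tz": 0,"turn": 8.4},
    {"gripper": 1,"tx": 0,"ty": 0,"tz": 0,"turn": 8.4},
    {"gripper": 1,"tx": 0,"ty": 0,"tz": 0,"turn": 8.4},
  ],
)

```text
clock: 24.38
tcp_pos: [0.4463, 0.0672, 0.2405]
tool_rot: [-0.0, -0.011, 1.0, -0.0]
ft_force: [-0.2, 0.8, -0.1]
width: 0.0877
```

```bash
python3 - <<'E'
from h import *
c=shot("wrist","w10"); c=shot("wrist");o=robot.get_obs();print(o["tcp_pos"],o["width"],o["ft_force"],o["q"])
for m in models.masks_of("case_d","wrist")[:3]:
    x,q=fitcase(c,m,DIM["d"]); print(m["conf"],m["point"],rect(c,m["pixels"],.034),x,q)
    if q>.85: jog(x[:2]/1000,.072,x[2]+90)
for m in models.masks_of("jar","wrist")[:3]: print("jar",m["conf"],m["point"],rect(c,m["pixels"],.055))
E
```

```text
[0.4462 0.0671 0.2405] 0.0873026280856947 [-0.1593 -0.1376 -0.1566] [ 0.5884  0.0272 -0.5353  0.0001 -1.0087 -2.1378]
0.98 [337.7, 326.3] (array([0.6187, 0.1381]), (138.0469512939453, 36.97509765625), -89.55203273892403) [ 631.9953  111.0858 -110.17  ] 0.4524727039177906
0.91 [188.8, 277.5] (array([0.4419, 0.0691]), (73.48112487792969, 34.57820510864258), 4.323336601257324) [445.6192  69.2723   3.5132] 0.9361932227829849
jog tx 0.05 ty 0.22 tz 16.85 turn -0.47 (opposite 35.53) q6 -2.14
jar 0.8 [218.3, 166.6] (array([ 0.4643, -0.0316]), (71.35465240478516, 49.83371353149414), -43.56768798828125)
jar 0.6 [213.8, 520.3] (array([0.4518, 0.3486]), (101.36244201660156, 51.29704666137695), 73.29789733886719)
```

>>> jog_arm(
  deltas=[
    {"gripper": 0.7,"tx": 0,"ty": 0.2,"tz": 4,"turn": -0.5},
    {"gripper": 0.7,"tx": 0,"ty": 0.2,"tz": 8,"turn": -0.5},
    {"gripper": 0.7,"tx": 0,"ty": 0.2,"tz": 12,"turn": -0.5},
    {"gripper": 0.7,"tx": 0,"ty": 0.2,"tz": 15,"turn": -0.5},
    {"gripper": 0.7,"tx": 0,"ty": 0.2,"tz": 16.7,"turn": -0.5},
    {"gripper": 0.7,"tx": 0,"ty": 0.2,"tz": 16.7,"turn": -0.5},
    {"gripper": 0.7,"tx": 0,"ty": 0.2,"tz": 16.7,"turn": -0.5},
  ],
)

```text
clock: 25.17
tcp_pos: [0.4458, 0.0689, 0.0733]
tool_rot: [-0.001, -0.031, 1.0, -0.001]
ft_force: [1.0, -0.2, 0.9]
width: 0.0615
```

>>> jog_arm(
  deltas=[
    {"gripper": 0.2,"tx": 0,"ty": 0,"tz": 0,"turn": 0},
    {"gripper": 0.2,"tx": 0,"ty": 0,"tz": 0,"turn": 0},
    {"gripper": 0.2,"tx": 0,"ty": 0,"tz": 0,"turn": 0},
    {"gripper": 0.2,"tx": 0,"ty": 0,"tz": 0,"turn": 0},
    {"gripper": 0.2,"tx": 0,"ty": 0,"tz": 0,"turn": 0},
    {"gripper": 0.2,"tx": 0,"ty": 0,"tz": 0,"turn": 0},
    {"gripper": 0.2,"tx": 0,"ty": 0,"tz": 0,"turn": 0},
  ],
  grip_force=20,
)

```text
clock: 25.75
tcp_pos: [0.4464, 0.0694, 0.0745]
tool_rot: [0.001, -0.03, 1.0, 0.0]
ft_force: [-2.0, 0.5, 9.5]
width: 0.0339
```

>>> jog_arm(
  deltas=[
    {"gripper": 0.2,"tx": 0,"ty": 0,"tz": -3,"turn": 0},
    {"gripper": 0.2,"tx": 0,"ty": 0,"tz": -7,"turn": 0},
    {"gripper": 0.2,"tx": 0,"ty": 0,"tz": -11,"turn": 0},
    {"gripper": 0.2,"tx": 0,"ty": 0,"tz": -15,"turn": 0},
    {"gripper": 0.2,"tx": 0,"ty": 0,"tz": -18,"turn": 0},
    {"gripper": 0.2,"tx": 0,"ty": 0,"tz": -18,"turn": 0},
    {"gripper": 0.2,"tx": 0,"ty": 0,"tz": -18,"turn": 0},
  ],
)

```text
clock: 26.33
tcp_pos: [0.4464, 0.0694, 0.2556]
tool_rot: [0.002, -0.03, 1.0, 0.001]
ft_force: [0.2, -1.0, -2.4]
width: 0.0336
```

```bash
python3 - <<'E'
from h import *
o=robot.get_obs();print(o["tcp_pos"],o["width"],o["ft_force"],o["q"])
jog((.6430,.1315),None,-1.9)
E
```

```text
[0.4464 0.0694 0.2556] 0.03363016170193737 [ 0.2223 -1.0101 -2.3516] [ 0.5926  0.0107 -0.5141 -0.0002 -1.0413 -2.103 ]
jog tx -19.99 ty 5.01 tz 0.09 turn -16.93 (opposite 19.07) q6 -2.10
```

>>> jog_arm(
  deltas=[
    {"gripper": 0.2,"tx": -20,"ty": 5,"tz": 0,"turn": -1.4},
    {"gripper": 0.2,"tx": -20,"ty": 5,"tz": 0,"turn": -2.8},
    {"gripper": 0.2,"tx": -20,"ty": 5,"tz": 0,"turn": -4.2},
    {"gripper": 0.2,"tx": -20,"ty": 5,"tz": 0,"turn": -5.6},
    {"gripper": 0.2,"tx": -20,"ty": 5,"tz": 0,"turn": -7},
    {"gripper": 0.2,"tx": -20,"ty": 5,"tz": 0,"turn": -8.4},
    {"gripper": 0.2,"tx": -20,"ty": 5,"tz": 0,"turn": -9},
    {"gripper": 0.2,"tx": -20,"ty": 5,"tz": 0,"turn": -9},
  ],
)

```text
clock: 27.0
tcp_pos: [0.6423, 0.1309, 0.2502]
tool_rot: [-0.003, -0.411, 0.912, 0.0]
ft_force: [-0.9, 0.1, -1.4]
width: 0.0339
```

>>> jog_arm(
  deltas=[
    {"gripper": 0.2,"tx": 0,"ty": 0,"tz": 0,"turn": -1.4},
    {"gripper": 0.2,"tx": 0,"ty": 0,"tz": 0,"turn": -2.8},
    {"gripper": 0.2,"tx": 0,"ty": 0,"tz": 0,"turn": -4.2},
    {"gripper": 0.2,"tx": 0,"ty": 0,"tz": 0,"turn": -5.6},
    {"gripper": 0.2,"tx": 0,"ty": 0,"tz": 0,"turn": -7},
    {"gripper": 0.2,"tx": 0,"ty": 0,"tz": 0,"turn": -7.9},
    {"gripper": 0.2,"tx": 0,"ty": 0,"tz": 0,"turn": -7.9},
    {"gripper": 0.2,"tx": 0,"ty": 0,"tz": 0,"turn": -7.9},
  ],
)

```text
clock: 27.67
tcp_pos: [0.642, 0.1309, 0.253]
tool_rot: [-0.001, -0.693, 0.721, 0.0]
ft_force: [0.6, 0.1, -1.6]
width: 0.0339
```

```bash
python3 - <<'E'
from h import *
c=shot("wrist","w11");c=shot("wrist");o=robot.get_obs();print(o["tcp_pos"],o["width"],o["ft_force"],o["q"])
f=c["frame"].astype(int)
y=cv2.morphologyEx(((f[:,:,0]>f[:,:,2]+50)&(f[:,:,1]>f[:,:,2]+30)&(np.arange(560)>200)&(np.arange(560)<350)&(np.arange(420)[:,None]<255)).astype(np.uint8),cv2.MORPH_OPEN,np.ones((3,3)))
print("yellow visible",rect(c,y,.100))
for m in models.masks_of("case_d","wrist")[:3]: print(m["conf"],m["point"],rect(c,m["pixels"],o["tcp_pos"][2]-.0745+.034))
jog((.6433,.1315),.1745,-1.9)
E
```

```text
[0.6423 0.131  0.2533] 0.03357157674291785 [ 0.7445  0.7499 -0.541 ] [ 0.498   0.3524 -0.088  -0.0001 -1.131  -0.5372]
yellow visible (array([0.6422, 0.1023]), (44.645545959472656, 33.63546371459961), -1.1765213012695312)
0.88 [176.8, 274.0] (array([0.6407, 0.0764]), (25.17880630493164, 19.824012756347656), -2.3066940307617188)
0.77 [147.1, 270.6] (array([0.6405, 0.0763]), (40.35179901123047, 32.82411575317383), 87.32649230957031)
0.77 [256.8, 276.1] (array([0.6407, 0.1103]), (48.750267028808594, 33.87574005126953), 86.82831573486328)
jog tx -0.05 ty -0.10 tz 7.89 turn -0.06 (opposite 35.94) q6 -0.54
```

View pics/w11.png

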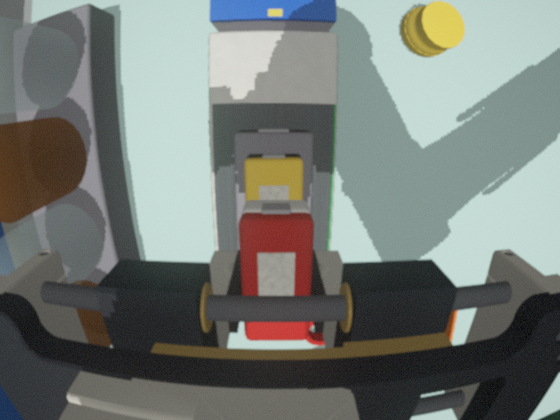

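>>> jog_arm(
  deltas=[
    {"gripper": 0.2,"tx": 0,"ty": 0,"tz": 3,"turn": 0},
    {"gripper": 0.2,"tx": 0,"ty": 0,"tz": 5.5,"turn": 0},
    {"gripper": 0.2,"tx": 0,"ty": 0,"tz": 7,"turn": 0},
    {"gripper": 0.2,"tx": 0,"ty": 0,"tz": 7.5,"turn": 0},
    {"gripper": 0.2,"tx": 0,"ty": 0,"tz": 7.8,"turn": 0},
    {"gripper": 0.2,"tx": 0,"ty": 0,"tz": 7.9,"turn": 0},
    {"gripper": 0.2,"tx": 0,"ty": 0,"tz": 7.9,"turn": 0},
    {"gripper": 0.2,"tx": 0,"ty": 0,"tz": 7.9,"turn": 0},
  ],
)

```text
clock: 28.48
tcp_pos: [0.6432, 0.1313, 0.1759]
tool_rot: [0.001, -0.694, 0.72, -0.0]
ft_force: [-0.1, 1.1, -1.7]
width: 0.0338
```

>>> jog_arm(
  deltas=[
    {"gripper": 0.2,"tx": 0,"ty": 0,"tz": 0.1,"turn": 0},
    {"gripper": 0.2,"tx": 0,"ty": 0,"tz": 0.1,"turn": 0},
    {"gripper": 0.2,"tx": 0,"ty": 0,"tz": 0.1,"turn": 0},
  ],
)

```text
clock: 28.73
tcp_pos: [0.6431, 0.1313, 0.1746]
tool_rot: [0.001, -0.694, 0.72, -0.0]
ft_force: [0.1, 0.7, 1.8]
width: 0.034
```

Contact (force turned upward). Release and retreat, then look at the cap.

>>> jog_arm(
  deltas=[
    {"gripper": 0.6,"tx": 0,"ty": 0,"tz": 0,"turn": 0},
    {"gripper": 0.6,"tx": 0,"ty": 0,"tz": 0,"turn": 0},
    {"gripper": 0.6,"tx": 0,"ty": 0,"tz": 0,"turn": 0},
    {"gripper": 0.6,"tx": 0,"ty": 0,"tz": 0,"turn": 0},
    {"gripper": 0.6,"tx": 0,"ty": 0,"tz": -3,"turn": 0},
    {"gripper": 0.6,"tx": 0,"ty": 0,"tz": -7,"turn": 0},
    {"gripper": 1,"tx": 0,"ty": 0,"tz": -10,"turn": 0},
    {"gripper": 1,"tx": 0,"ty": 0,"tz": -10,"turn": 0},
  ],
)

```text
clock: 29.4
tcp_pos: [0.6454, 0.1316, 0.2814]
tool_rot: [0.005, -0.695, 0.719, -0.003]
ft_force: [0.6, 0.3, 1.1]
width: 0.061
```

>>> jog_arm(
  deltas=[
    {"gripper": 1,"tx": 0,"ty": 0,"tz": 0,"turn": 0},
    {"gripper": 1,"tx": 0,"ty": 0,"tz": 0,"turn": 0},
    {"gripper": 1,"tx": 0,"ty": 0,"tz": 0,"turn": 0},
    {"gripper": 1,"tx": 0,"ty": 0,"tz": 0,"turn": 0},
  ],
)

```text
clock: 29.73
tcp_pos: [0.6421, 0.1309, 0.2723]
tool_rot: [-0.001, -0.694, 0.72, 0.0]
ft_force: [-0.3, -0.1, -0.8]
width: 0.0857
```

```bash
python3 - <<'E'
from h import *
o=robot.get_obs();print(o["tcp_pos"],o["width"],o["ft_force"],o["q"])
c=shot("wrist","w12"); s=shot("top","top3")
f=c["frame"].astype(int)
box=(np.arange(560)>200)&(np.arange(560)<350)&(np.arange(420)[:,None]<290)
red=(f[:,:,0]>f[:,:,2]+50)&(f[:,:,1]<f[:,:,0]-60)&box
red=cv2.morphologyEx(cv2.morphologyEx(red.astype(np.uint8),cv2.MORPH_OPEN,np.ones((3,3))),cv2.MORPH_CLOSE,np.ones((5,5)))
print("red lid",rect(c,red,.134))
for m in models.masks_of("cap","top")[:2]: print("cap",m["conf"],m["point"],rect(s,m["pixels"],.03))
cr=np.hstack([cv2.resize(s["frame"][205:285,350:430],(400,400)),c["frame"][0:400,100:500]]);cv2.imwrite("pics/v3.png",cr[:,:,::-1])
jog((.47,-.358),.24,90)
E
```

```text
[0.6421 0.1309 0.2723] 0.08568829316650158 [-0.2746 -0.1211 -0.7913] [ 0.498   0.3401 -0.0614 -0.0002 -1.1716 -0.5336]
red lid (array([0.6425, 0.1297]), (68.48278045654297, 32.128639221191406), 88.0766830444336)
cap 0.89 [244.3, 387.3] (array([ 0.4677, -0.3594]), (78.15703582763672, 74.4320297241211), -2.4100494384765625)
jog tx 49.48 ty 15.49 tz 3.33 turn 17.59 (opposite -18.41) q6 -0.53
```

View pics/v3.png

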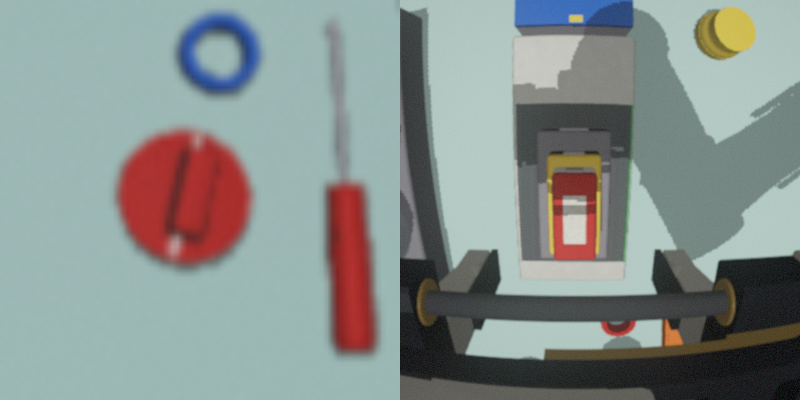

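>>> jog_arm(
  deltas=[
    {"gripper": 1,"tx": 26,"ty": 8.1,"tz": 0,"turn": 0},
    {"gripper": 1,"tx": 26,"ty": 8.1,"tz": 0,"turn": 0},
    {"gripper": 1,"tx": 26,"ty": 8.1,"tz": 0,"turn": 0},
    {"gripper": 1,"tx": 26,"ty": 8.1,"tz": 0,"turn": 0},
    {"gripper": 1,"tx": 26,"ty": 8.1,"tz": 0,"turn": 0},
    {"gripper": 1,"tx": 26,"ty": 8.1,"tz": 0,"turn": 0},
    {"gripper": 1,"tx": 26,"ty": 8.1,"tz": 0,"turn": 0},
    {"gripper": 1,"tx": 26,"ty": 8.1,"tz": 0,"turn": 0},
  ],
)

```text
clock: 30.55
tcp_pos: [0.5505, -0.1294, 0.2737]
tool_rot: [-0.0, -0.693, 0.721, 0.0]
ft_force: [1.0, 0.6, 1.4]
width: 0.0881
```

>>> jog_arm(
  deltas=[
    {"gripper": 0.6,"tx": 23.4,"ty": 7.4,"tz": 1,"turn": -1.3},
    {"gripper": 0.6,"tx": 23.4,"ty": 7.4,"tz": 3.3,"turn": -2.6},
    {"gripper": 0.6,"tx": 23.4,"ty": 7.4,"tz": 3.3,"turn": -3.9},
    {"gripper": 0.6,"tx": 23.4,"ty": 7.4,"tz": 3.3,"turn": -5.2},
    {"gripper": 0.6,"tx": 23.4,"ty": 7.4,"tz": 3.3,"turn": -6.5},
    {"gripper": 0.6,"tx": 23.4,"ty": 7.4,"tz": 3.3,"turn": -7.8},
    {"gripper": 0.6,"tx": 23.4,"ty": 7.4,"tz": 3.3,"turn": -9},
    {"gripper": 0.6,"tx": 23.4,"ty": 7.4,"tz": 3.3,"turn": -9},
  ],
)

```text
clock: 31.22
tcp_pos: [0.4688, -0.3591, 0.2394]
tool_rot: [0.0, 0.917, -0.398, -0.001]
ft_force: [0.3, -0.3, 0.1]
width: 0.053
```

>>> jog_arm(
  deltas=[
    {"gripper": 0.6,"tx": 0,"ty": 0,"tz": 0,"turn": -1.4},
    {"gripper": 0.6,"tx": 0,"ty": 0,"tz": 0,"turn": -2.8},
    {"gripper": 0.6,"tx": 0,"ty": 0,"tz": 0,"turn": -4.2},
    {"gripper": 0.6,"tx": 0,"ty": 0,"tz": 0,"turn": -5.6},
    {"gripper": 0.6,"tx": 0,"ty": 0,"tz": 0,"turn": -7},
    {"gripper": 0.6,"tx": 0,"ty": 0,"tz": 0,"turn": -7},
    {"gripper": 0.6,"tx": 0,"ty": 0,"tz": 0,"turn": -7},
    {"gripper": 0.6,"tx": 0,"ty": 0,"tz": 0,"turn": -7},
  ],
)

```text
clock: 31.88
tcp_pos: [0.4705, -0.3566, 0.2407]
tool_rot: [0.0, 0.994, -0.107, 0.0]
ft_force: [-0.1, -0.0, -0.6]
width: 0.0524
```

```bash
python3 - <<'E'
from h import *
c=shot("wrist"); c=shot("wrist","w13");o=robot.get_obs();print(o["tcp_pos"],o["tool_rot"],o["width"],o["ft_force"],o["q"])
np.save("w13T.npy",c["T"])
for m in models.masks_of("cap","wrist")[:2]:
    print("cap",m["conf"],m["point"],rect(c,m["pixels"],.030)); r,u=map(int,m["point"])
    cv2.imwrite("pics/v4.png",cv2.resize(c["frame"][max(0,r-80):r+80,max(0,u-80):u+80],(640,640))[:,:,::-1]) if m["conf"]>.5 else 0
E
```

```text
[ 0.4703 -0.3568  0.2407] [-0.      0.9943 -0.1064  0.    ] 0.05258251220155823 [ 0.3782  0.7409 -0.689 ] [-0.3181  0.2592 -0.2529 -0.     -1.0586  1.6758]
cap 0.74 [194.6, 274.9] (array([ 0.469 , -0.3582]), (79.25114440917969, 77.79824829101562), 77.71907806396484)
cap 0.51 [92.1, 75.4] (array([ 0.6345, -0.1431]), (232.36279296875, 135.4871368408203), 87.0916748046875)
```

```bash
python3 - <<'E'
import cv2
im=cv2.imread("pics/w13.png");cv2.imwrite("pics/v4.png",cv2.resize(im[60:360,130:430],(600,600)))
E
```

```text
(no output)
```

View pics/v4.png

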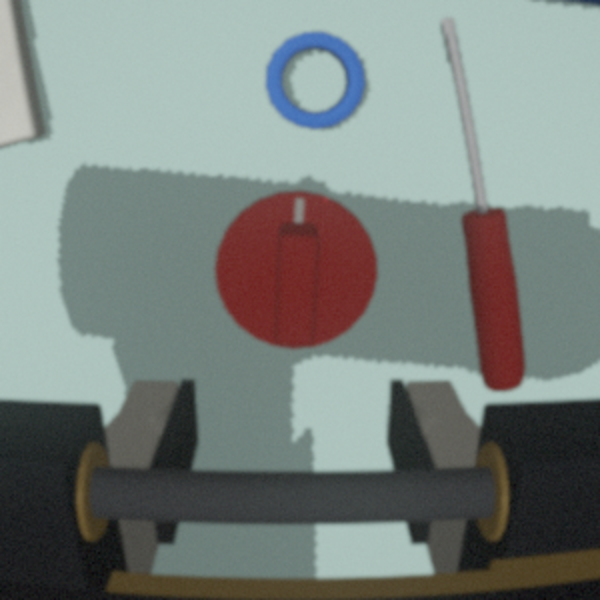

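```bash
python3 - <<'E'
from h import *
c=shot("wrist")
m=models.masks_of("cap","wrist")[0]
ct=rect(c,m["pixels"],.026)[0]
t=back(c,[(279.5,165.5)],.030)[0]; e=back(c,[(130+279/2,60+230/2),(130+317/2,60+230/2),(130+276/2,60+340/2),(130+314/2,60+340/2)],.062)
print(ct,t,np.degrees(np.arctan2(*(t-ct)[::-1])),e,e.mean(0),np.degrees(np.arctan2(*(e[0]+e[1]-e[2]-e[3])[::-1])))
jog(ct,.100,None)
E
```

```text
Traceback (most recent call last):
IndexError: list index out of range
```

```bash
python3 - <<'E'
from h import *
c=shot("wrist"); f=c["frame"].astype(int)
ct=np.array([.469,-.3582])
ms=models.masks_of("cap","wrist")
for m in ms:
    if abs(m["point"][1]-275)<20: ct=rect(c,m["pixels"],.026)[0]
t=back(c,[(279.5,165.5)],.030)[0]; e=back(c,[(130+279/2,60+230/2),(130+317/2,60+230/2),(130+276/2,60+340/2),(130+314/2,60+340/2)],.062)
print(ct,t,np.degrees(np.arctan2(*(t-ct)[::-1])),e,e.mean(0),np.degrees(np.arctan2(*(e[0]+e[1]-e[2]-e[3])[::-1])))
jog(ct,.100,None)
E
```

```text
[ 0.4676 -0.3583] [ 0.4965 -0.3664] -15.582050803278712 [[ 0.4961 -0.3572]
 [ 0.4927 -0.373 ]
 [ 0.4472 -0.345 ]
 [ 0.4436 -0.3617]] [ 0.4699 -0.3592] -13.46866295871154
jog tx -0.22 ty 0.17 tz 14.07 turn 0.00 (opposite 0.00) q6 1.68
```

>>> jog_arm(
  deltas=[
    {"gripper": 0.6,"tx": -0.1,"ty": 0.2,"tz": 4,"turn": 0.2},
    {"gripper": 0.6,"tx": -0.1,"ty": 0.2,"tz": 8,"turn": 0.2},
    {"gripper": 0.6,"tx": -0.1,"ty": 0.2,"tz": 11,"turn": 0.2},
    {"gripper": 0.6,"tx": -0.1,"ty": 0.2,"tz": 13,"turn": 0.2},
    {"gripper": 0.6,"tx": -0.1,"ty": 0.2,"tz": 13.9,"turn": 0.2},
    {"gripper": 0.6,"tx": -0.1,"ty": 0.2,"tz": 13.9,"turn": 0.2},
    {"gripper": 0.6,"tx": -0.1,"ty": 0.2,"tz": 13.9,"turn": 0.2},
    {"gripper": 0.6,"tx": -0.1,"ty": 0.2,"tz": 13.9,"turn": 0.2},
  ],
)

```text
clock: 32.9
tcp_pos: [0.4698, -0.3593, 0.1033]
tool_rot: [0.0, 0.994, -0.113, 0.001]
ft_force: [-0.6, -0.0, 0.8]
width: 0.0529
```

>>> jog_arm(
  deltas=[
    {"gripper": 0,"tx": 0,"ty": 0,"tz": 0,"turn": 0},
    {"gripper": 0,"tx": 0,"ty": 0,"tz": 0,"turn": 0},
    {"gripper": 0,"tx": 0,"ty": 0,"tz": 0,"turn": 0},
    {"gripper": 0,"tx": 0,"ty": 0,"tz": 0,"turn": 0},
    {"gripper": 0,"tx": 0,"ty": 0,"tz": 0,"turn": 0},
    {"gripper": 0,"tx": 0,"ty": 0,"tz": 0,"turn": 0},
    {"gripper": 0,"tx": 0,"ty": 0,"tz": 0,"turn": 0},
    {"gripper": 0,"tx": 0,"ty": 0,"tz": 0,"turn": 0},
  ],
  grip_force=40,
)

```text
clock: 33.57
tcp_pos: [0.4688, -0.3588, 0.1018]
tool_rot: [0.0, 0.994, -0.114, 0.0]
ft_force: [-0.7, 2.1, 2.0]
width: 0.0181
```

```bash
python3 - <<'E'
from h import *
o=robot.get_obs();print(o["tcp_pos"],o["tool_rot"],o["width"],o["ft_force"],o["wrist_torque"],o["q"])
T=toolT();print("jaw",np.degrees(np.arctan2(T[1,1],T[0,1])))
# socket from w5 (TCP .6437,.1288) n/a ; top camera socket: blue collar
s=shot("top"); f=s["frame"].astype(int); K=np.zeros((420,560),np.uint8); 
b=((f[:,:,2]>f[:,:,0]+50)).astype(np.uint8); b[:160]=0;b[220:]=0;b[:,:265]=0;b[:,325:]=0
print("collar top",rect(s,b,.062))
E
```

```text
[ 0.4688 -0.3588  0.1018] [ 0.      0.9935 -0.1135  0.    ] 0.018050497378567766 [-0.6874  2.0703  1.9656] [0.2118 0.2596 0.0376] [-0.3224  0.4092 -0.403   0.     -0.7585  1.6657]
jaw -103.03663498662124
collar top (array([ 0.6357, -0.089 ]), (113.00221252441406, 110.72560119628906), -2.4995880126953125)
```

>>> jog_arm(
  deltas=[
    {"gripper": 0,"tx": 0,"ty": 0,"tz": -3,"turn": 0},
    {"gripper": 0,"tx": 0,"ty": 0,"tz": -7,"turn": 0},
    {"gripper": 0,"tx": 0,"ty": 0,"tz": -11,"turn": -0.7},
    {"gripper": 0,"tx": 0,"ty": 0,"tz": -14,"turn": -1.4},
    {"gripper": 0,"tx": 0,"ty": 0,"tz": -14,"turn": -2.1},
    {"gripper": 0,"tx": 0,"ty": 0,"tz": -14,"turn": -2.1},
    {"gripper": 0,"tx": 0,"ty": 0,"tz": -14,"turn": -2.1},
    {"gripper": 0,"tx": 0,"ty": 0,"tz": -14,"turn": -2.1},
  ],
)

```text
clock: 34.28
tcp_pos: [0.4679, -0.3584, 0.2401]
tool_rot: [-0.001, 1.0, -0.023, -0.001]
ft_force: [-0.5, 0.1, -2.2]
width: 0.0179
```

```bash
python3 - <<'E'
from h import *
o=robot.get_obs();print(o["tcp_pos"],o["tool_rot"],o["width"],o["ft_force"],o["wrist_torque"],o["q"])
jog((.545,-.089),.24,-92.3)
E
```

```text
[ 0.4679 -0.3584  0.2401] [-0.0006  0.9997 -0.0233 -0.0013] 0.017862896634106933 [-0.4847  0.1275 -2.2093] [-0.0381  0.1737  0.0082] [-0.3225  0.2596 -0.2536 -0.0005 -1.0603  1.8469]
jog tx 6.44 ty -27.27 tz 0.02 turn -0.07 (opposite 35.93) q6 1.85
```

>>> jog_arm(
  deltas=[
    {"gripper": 0,"tx": 6.4,"ty": -27.3,"tz": 0,"turn": 0},
    {"gripper": 0,"tx": 6.4,"ty": -27.3,"tz": 0,"turn": 0},
    {"gripper": 0,"tx": 6.4,"ty": -27.3,"tz": 0,"turn": 0},
    {"gripper": 0,"tx": 6.4,"ty": -27.3,"tz": 0,"turn": 0},
    {"gripper": 0,"tx": 6.4,"ty": -27.3,"tz": 0,"turn": 0},
    {"gripper": 0,"tx": 6.4,"ty": -27.3,"tz": 0,"turn": 0},
    {"gripper": 0,"tx": 6.4,"ty": -27.3,"tz": 0,"turn": 0},
    {"gripper": 0,"tx": 6.4,"ty": -27.3,"tz": 0,"turn": 0},
  ],
)

```text
clock: 34.95
tcp_pos: [0.5457, -0.0846, 0.2402]
tool_rot: [-0.0, 1.0, -0.021, -0.001]
ft_force: [-0.5, -0.8, -1.1]
width: 0.0175
```

>>> jog_arm(
  deltas=[
    {"gripper": 0,"tx": 0,"ty": 0,"tz": 0,"turn": 0},
    {"gripper": 0,"tx": 0,"ty": 0,"tz": 0,"turn": 0},
    {"gripper": 0,"tx": 0,"ty": 0,"tz": 0,"turn": 0},
  ],
)

```text
clock: 35.2
tcp_pos: [0.5442, -0.0897, 0.2408]
tool_rot: [0.0, 1.0, -0.023, -0.001]
ft_force: [-0.6, -0.4, -0.6]
width: 0.0176
```

```bash
python3 - <<'E'
from h import *
o=robot.get_obs();print(o["tcp_pos"],o["width"],o["q"])
c=shot("wrist","w14"); f=c["frame"].astype(int)
b=cv2.morphologyEx((f[:,:,2]>f[:,:,0]+50).astype(np.uint8),cv2.MORPH_OPEN,np.ones((3,3)))
print("collar",rect(c,b,.062))
m=max(cv2.findContours(b,cv2.RETR_EXTERNAL,cv2.CHAIN_APPROX_NONE)[0],key=cv2.contourArea)
inner=np.zeros_like(b);cv2.fillPoly(inner,[m],1); x0,y0,w,h=cv2.boundingRect(m);print(x0,y0,w,h)
dark=((inner==1)&(f.max(2)<60)).astype(np.uint8)
print("hole",dark.sum(),rect(c,dark,.062))
cv2.imwrite("pics/w14.png",f[:,:,::-1])
E
```

```text
[ 0.5442 -0.0897  0.2408] 0.017598700528990242 [ 0.1917  0.1979 -0.3346 -0.     -1.04    1.3333]
collar (array([ 0.635 , -0.0875]), (110.180908203125, 109.92271423339844), -2.5518417358398438)
202 33 133 131Traceback (most recent call last):
  File "<stdin>", line 9, in <module>
  File "h.py", line 32, in rect
    m=max(cv2.findContours(mask.astype(np.uint8),cv2.RETR_EXTERNAL,cv2.CHAIN_APPROX_NONE)[0],key=cv2.contourArea)
ValueError: max() iterable argument is empty
```

View pics/w14.png

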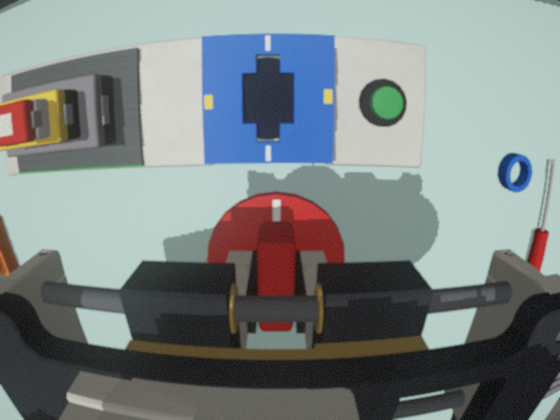

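>>> jog_arm(
  deltas=[
    {"gripper": 0,"tx": 4,"ty": -0.3,"tz": 0,"turn": 0},
    {"gripper": 0,"tx": 8,"ty": -0.6,"tz": 0,"turn": 0},
    {"gripper": 0,"tx": 9.1,"ty": -0.6,"tz": 0,"turn": 0},
    {"gripper": 0,"tx": 9.1,"ty": -0.6,"tz": 3,"turn": 0},
    {"gripper": 0,"tx": 9.1,"ty": -0.6,"tz": 6,"turn": 0},
    {"gripper": 0,"tx": 9.1,"ty": -0.6,"tz": 6.5,"turn": 0},
    {"gripper": 0,"tx": 9.1,"ty": -0.6,"tz": 6.5,"turn": 0},
    {"gripper": 0,"tx": 9.1,"ty": -0.6,"tz": 6.5,"turn": 0},
  ],
)

```text
clock: 35.92
tcp_pos: [0.6363, -0.0879, 0.1776]
tool_rot: [0.0, 1.0, -0.023, 0.0]
ft_force: [0.5, 0.2, 0.1]
width: 0.0178
```

```bash
python3 - <<'E'
from h import *
o=robot.get_obs();print(o["tcp_pos"],o["width"],o["q"],o["ft_force"])
shot("wrist")
jog((.635,-.0878),.144,-92.5)
E
```

```text
[ 0.6363 -0.0879  0.1776] 0.017780370360286363 [ 0.1663  0.3955 -0.2106  0.0009 -0.9645  1.3589] [0.5256 0.1691 0.1237]
jog tx -0.18 ty 0.03 tz 3.45 turn -0.01 (opposite 35.99) q6 1.36
```

>>> jog_arm(
  deltas=[
    {"gripper": 0,"tx": -0.1,"ty": 0,"tz": 0.8,"turn": 0},
    {"gripper": 0,"tx": -0.1,"ty": 0,"tz": 1.4,"turn": 0},
    {"gripper": 0,"tx": -0.1,"ty": 0,"tz": 2,"turn": 0},
    {"gripper": 0,"tx": -0.1,"ty": 0,"tz": 2.5,"turn": 0},
    {"gripper": 0,"tx": -0.1,"ty": 0,"tz": 2.7,"turn": 0},
    {"gripper": 0,"tx": -0.1,"ty": 0,"tz": 2.7,"turn": 0},
  ],
  grip_force=55,
)

```text
clock: 36.47
tcp_pos: [0.6349, -0.0868, 0.1493]
tool_rot: [0.0, 1.0, -0.022, -0.0]
ft_force: [-0.8, -0.0, 2.2]
width: 0.0177
```

>>> jog_arm(
  deltas=[
    {"gripper": 0,"tx": 0,"ty": 0,"tz": 0.3,"turn": 0},
    {"gripper": 0,"tx": 0,"ty": 0,"tz": 0.55,"turn": 0},
    {"gripper": 0,"tx": 0,"ty": 0,"tz": 0.55,"turn": 0},
    {"gripper": 0,"tx": 0,"ty": 0,"tz": 0.55,"turn": 0},
  ],
)

```text
clock: 36.8
tcp_pos: [0.6351, -0.0869, 0.1446]
tool_rot: [0.0, 1.0, -0.022, 0.0]
ft_force: [-2.0, 1.9, 4.8]
width: 0.0179
```

>>> jog_arm(
  deltas=[
    {"gripper": 0,"tx": 0,"ty": 0,"tz": 0,"turn": 1.2},
    {"gripper": 0,"tx": 0,"ty": 0,"tz": 0,"turn": 2.4},
    {"gripper": 0,"tx": 0,"ty": 0,"tz": 0,"turn": 3.6},
    {"gripper": 0,"tx": 0,"ty": 0,"tz": 0,"turn": 4.8},
    {"gripper": 0,"tx": 0,"ty": 0,"tz": 0,"turn": 6},
    {"gripper": 0,"tx": 0,"ty": 0,"tz": 0,"turn": 7.2},
    {"gripper": 0,"tx": 0,"ty": 0,"tz": 0,"turn": 8.4},
    {"gripper": 0,"tx": 0,"ty": 0,"tz": 0,"turn": 8.4},
  ],
)

```text
clock: 37.47
tcp_pos: [0.6357, -0.0871, 0.1449]
tool_rot: [-0.0, 0.925, -0.381, 0.001]
ft_force: [0.2, -0.3, 4.7]
width: 0.0176
```

```bash
python3 - <<'E'
from h import *
o=robot.get_obs();print(o["tcp_pos"],o["tool_rot"],o["width"],o["ft_force"],o["wrist_torque"],o["q"])
E
```

```text
[ 0.6357 -0.0871  0.1449] [-0.0002  0.9246 -0.3811  0.0008] 0.017571803877150457 [ 0.1627 -0.3492  4.7134] [-0.0412  0.0976 -0.0288] [ 0.1677  0.4271 -0.2463  0.0006 -0.8957  0.6208]
```

Turning freely. Continue to the stop.

>>> jog_arm(
  deltas=[
    {"gripper": 0,"tx": 0,"ty": 0,"tz": 0,"turn": 1.2},
    {"gripper": 0,"tx": 0,"ty": 0,"tz": 0,"turn": 2.4},
    {"gripper": 0,"tx": 0,"ty": 0,"tz": 0,"turn": 3.6},
    {"gripper": 0,"tx": 0,"ty": 0,"tz": 0,"turn": 4.8},
    {"gripper": 0,"tx": 0,"ty": 0,"tz": 0,"turn": 6},
    {"gripper": 0,"tx": 0,"ty": 0,"tz": 0,"turn": 6.8},
    {"gripper": 0,"tx": 0,"ty": 0,"tz": 0,"turn": 7.4},
    {"gripper": 0,"tx": 0,"ty": 0,"tz": 0,"turn": 7.8},
  ],
)

```text
clock: 38.13
tcp_pos: [0.6355, -0.087, 0.1447]
tool_rot: [-0.0, 0.747, -0.665, 0.001]
ft_force: [0.2, -1.8, 4.0]
width: 0.0181
```

```bash
python3 - <<'E'
from h import *
o=robot.get_obs();print(o["tcp_pos"],o["tool_rot"],o["width"],o["ft_force"],o["wrist_torque"],o["q"])
T=toolT();print(np.degrees(np.arctan2(T[1,0],T[0,0])))
E
```

```text
[ 0.6355 -0.087   0.1447] [-0.0001  0.7472 -0.6646  0.0007] 0.018084984709748363 [ 0.1973 -1.7952  3.9971] [-0.2771  0.0422  1.5566] [ 0.1682  0.4273 -0.2466  0.0013 -0.8959 -0.0521]
-83.30359079449036
```

>>> jog_arm(
  deltas=[
    {"gripper": 0,"tx": 0,"ty": 0,"tz": -0.2,"turn": 0},
    {"gripper": 0,"tx": 0,"ty": 0,"tz": -0.3,"turn": 0},
    {"gripper": 0.5,"tx": 0,"ty": 0,"tz": -0.3,"turn": 0},
    {"gripper": 0.5,"tx": 0,"ty": 0,"tz": -0.3,"turn": 0},
    {"gripper": 0.5,"tx": 0,"ty": 0,"tz": -0.3,"turn": 0},
    {"gripper": 0.5,"tx": 0,"ty": 0,"tz": -0.3,"turn": 0},
  ],
)

```text
clock: 38.63
tcp_pos: [0.6347, -0.087, 0.1472]
tool_rot: [0.0, 0.746, -0.666, -0.0]
ft_force: [-0.1, 0.0, -0.3]
width: 0.0392
```

>>> jog_arm(
  deltas=[
    {"gripper": 0.5,"tx": 0,"ty": 0,"tz": -3,"turn": 0},
    {"gripper": 0.5,"tx": 0,"ty": 0,"tz": -7,"turn": 0},
    {"gripper": 0.5,"tx": 0,"ty": 0,"tz": -11,"turn": 0},
    {"gripper": 0.5,"tx": 0,"ty": 0,"tz": -13,"turn": 0},
    {"gripper": 0.5,"tx": 0,"ty": 0,"tz": -13,"turn": 0},
    {"gripper": 0.5,"tx": 0,"ty": 0,"tz": -13,"turn": 0},
    {"gripper": 0.5,"tx": 0,"ty": 0,"tz": -13,"turn": 0},
  ],
)

```text
clock: 39.22
tcp_pos: [0.6344, -0.0869, 0.2768]
tool_rot: [0.0, 0.746, -0.666, -0.0]
ft_force: [-0.6, -0.0, -1.2]
width: 0.0438
```

```bash
python3 - <<'E'
from h import *
o=robot.get_obs();print(o["tcp_pos"],o["tool_rot"],o["width"],o["ft_force"],o["wrist_torque"],o["q"])
c=shot("wrist","w15"); f=c["frame"].astype(int)
for n in ("start_top","cap"):
    for m in models.masks_of(n,"wrist")[:2]: print(n,m["conf"],m["point"],rect(c,m["pixels"],.03 if n!="cap" else .076))
g=cv2.morphologyEx(((f[:,:,1]>f[:,:,0]+50)&(f[:,:,1]>f[:,:,2]+30)).astype(np.uint8),cv2.MORPH_OPEN,np.ones((3,3)))
for z in (.024,.030,.035): print("green",z,rect(c,g,z))
E
```

```text
[ 0.6344 -0.0869  0.2768] [ 0.      0.7459 -0.6661 -0.0004] 0.04383621592546834 [-0.5947 -0.0269 -1.2173] [ 0.0319  0.1706 -0.0324] [ 0.1678  0.3121 -0.0912 -0.0006 -1.1679 -0.0547]
start_top 0.96 [84.3, 290.8] (array([ 0.6298, -0.1967]), (31.741939544677734, 30.104347229003906), 51.34598922729492)
cap 0.69 [194.8, 274.3] (array([ 0.6344, -0.0868]), (79.78456115722656, 78.41259002685547), 51.09056854248047)
green 0.024 (array([ 0.639 , -0.2062]), (9.715105056762695, 9.352696418762207), -83.44018363952637)
green 0.03 (array([ 0.6391, -0.2056]), (9.546436309814453, 9.190414428710938), -83.43993282318115)
green 0.035 (array([ 0.6392, -0.2051]), (9.405941009521484, 9.055045127868652), -83.44003963470459)
```

View pics/w15.png

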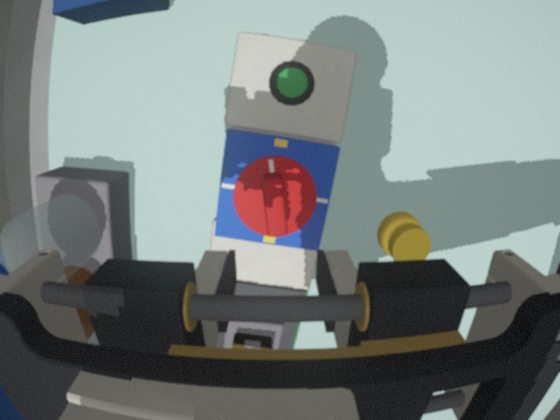

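```bash
python3 - <<'E'
from h import *
jog((.630,-.197),.16,None)
s=shot("top")
for n in ("case_d","jar","beaker","ring_red","ring_blue","cutter"):
    for m in models.masks_of(n,"top")[:3]: print(n,round(m["conf"],2),m["point"],rect(s,m["pixels"],.13 if n=="case_d" else .02)[:2])
E
```

```text
jog tx 10.88 ty 1.65 tz 11.59 turn 0.00 (opposite 0.00) q6 -0.05
case_d 0.52 [179.7, 243.4] (array([0.6249, 0.0704]), (69.97317504882812, 17.106557846069336))
jar 0.65 [247.3, 141.2] (array([0.4588, 0.3687]), (63.813777923583984, 53.89433288574219))
jar 0.62 [240.0, 279.0] (array([ 0.4738, -0.0412]), (54.109169006347656, 50.98038864135742))
jar 0.59 [163.9, 123.2] (array([0.7295, 0.4352]), (63.850982666015625, 52.11256408691406))
beaker 0.75 [203.8, 126.1] (array([0.5961, 0.4182]), (80.18745422363281, 59.19225311279297))
ring_red 0.58 [192.1, 280.9] (array([ 0.6354, -0.079 ]), (338.50189208984375, 131.5270233154297))
ring_red 0.56 [203.3, 128.1] (array([0.5954, 0.419 ]), (80.26742553710938, 65.5110092163086))
ring_red 0.5 [201.3, 160.4] (array([0.5922, 0.3178]), (43.25992202758789, 43.15974426269531))
cutter 0.69 [256.7, 419.9] (array([ 0.432 , -0.4573]), (107.69223022460938, 31.672204971313477))
```

>>> jog_arm(
  deltas=[
    {"gripper": 0.9,"tx": -21.6,"ty": -3.3,"tz": 0,"turn": 0},
    {"gripper": 0.9,"tx": -21.6,"ty": -3.3,"tz": 0,"turn": 0},
    {"gripper": 0.9,"tx": -21.6,"ty": -3.3,"tz": 0,"turn": 0},
    {"gripper": 0.9,"tx": -21.6,"ty": -3.3,"tz": 0,"turn": 0},
    {"gripper": 0.9,"tx": -21.6,"ty": -3.3,"tz": 0,"turn": 0},
    {"gripper": 0.9,"tx": -21.6,"ty": -3.3,"tz": 0,"turn": 0},
    {"gripper": 0.9,"tx": -21.6,"ty": -3.3,"tz": 0,"turn": 0},
    {"gripper": 0.9,"tx": -21.6,"ty": -3.3,"tz": 0,"turn": 0},
  ],
)

```text
clock: 40.38
tcp_pos: [0.6433, 0.1322, 0.2769]
tool_rot: [0.0, 0.746, -0.665, -0.0]
ft_force: [-0.3, -1.3, 0.0]
width: 0.0788
```

```bash
python3 - <<'E'
from h import *
c=shot("wrist","w16");c=shot("wrist","w16"); f=c["frame"].astype(int); print(toolT()[:3,3])
box=(np.arange(560)>190)&(np.arange(560)<360)&(np.arange(420)[:,None]<285)
def cl(b): return cv2.morphologyEx(cv2.morphologyEx((b&box).astype(np.uint8),cv2.MORPH_OPEN,np.ones((3,3))),cv2.MORPH_CLOSE,np.ones((25,25)))
red=(f[:,:,0]>f[:,:,2]+50)&(f[:,:,1]<f[:,:,0]-60)
yel=(f[:,:,0]>f[:,:,2]+50)&(f[:,:,1]>f[:,:,2]+30)
red[:120]=0;yel[:120]=0
print("red",rect(c,cl(red),.134));print("yel",rect(c,cl(red|yel),.100))
for m in models.masks_of("case_a","wrist")[:3]: print("a",m["conf"],m["point"],rect(c,m["pixels"],.064))
jog((.630,-.197),.16,None)
s=cv2.resize(imaging.camera("scene")["frame"][100:320,180:420],(480,440))
cv2.imwrite("pics/v5.png",np.hstack([s,cv2.resize(f[40:300,180:370].astype(np.uint8),(320,440))])[:,:,::-1])
E
```

```text
[0.6434 0.1306 0.2771]
red (array([0.6425, 0.1298]), (69.05801391601562, 32.24159622192383), 88.03508758544922)
yel (array([0.643 , 0.1333]), (95.55065155029297, 45.276058197021484), 88.201416015625)
a 0.74 [147.4, 274.9] (array([0.6437, 0.1322]), (132.4265594482422, 69.85637664794922), 87.63301086425781)
a 0.69 [211.0, 276.4] (array([0.6396, 0.151 ]), (97.02506256103516, 44.334049224853516), 87.96951293945312)
a 0.67 [163.1, 268.3] (array([0.6421, 0.1401]), (106.41783905029297, 53.55965042114258), 87.58753204345703)
jog tx 32.37 ty 4.98 tz 11.72 turn 0.00 (opposite 0.00) q6 -0.38
```

>>> jog_arm(
  deltas=[
    {"gripper": 0,"tx": 32.4,"ty": 5,"tz": 0,"turn": 0},
    {"gripper": 0,"tx": 32.4,"ty": 5,"tz": 0,"turn": 0},
    {"gripper": 0,"tx": 32.4,"ty": 5,"tz": 0,"turn": 0},
    {"gripper": 0,"tx": 32.4,"ty": 5,"tz": 0,"turn": 0},
    {"gripper": 0,"tx": 32.4,"ty": 5,"tz": 0,"turn": 0},
    {"gripper": 0,"tx": 32.4,"ty": 5,"tz": 0,"turn": 0},
    {"gripper": 0,"tx": 32.4,"ty": 5,"tz": 0,"turn": 0},
    {"gripper": 0,"tx": 32.4,"ty": 5,"tz": 0,"turn": 0},
  ],
)

```text
clock: 41.25
tcp_pos: [0.6291, -0.1999, 0.2776]
tool_rot: [-0.0, 0.745, -0.667, 0.0]
ft_force: [0.8, 0.2, 0.0]
width: 0.0309
```

>>> jog_arm(
  deltas=[
    {"gripper": 0,"tx": 0,"ty": 0,"tz": 4,"turn": 0},
    {"gripper": 0,"tx": 0,"ty": 0,"tz": 8,"turn": 0},
    {"gripper": 0,"tx": 0,"ty": 0,"tz": 11.7,"turn": 0},
    {"gripper": 0,"tx": 0,"ty": 0,"tz": 11.7,"turn": 0},
    {"gripper": 0,"tx": 0,"ty": 0,"tz": 11.7,"turn": 0},
    {"gripper": 0,"tx": 0,"ty": 0,"tz": 11.7,"turn": 0},
  ],
)

```text
clock: 41.75
tcp_pos: [0.6313, -0.1969, 0.1625]
tool_rot: [-0.0, 0.746, -0.666, 0.001]
ft_force: [0.0, 0.5, 1.0]
width: 0.0006
```

```bash
python3 - <<'E'
from h import *
o=robot.get_obs();print(o["tcp_pos"],o["width"],o["ft_force"])
c=shot("wrist"); print([ (m["conf"],m["point"],rect(c,m["pixels"],.03)) for m in models.masks_of("start_top","wrist")[:2]])
jog((.630,-.197),.1,None)
E
```

```text
[ 0.6313 -0.1969  0.1625] 0.0006118192003507719 [0.0254 0.5368 0.9545]
[(0.66, [224.7, 276.1], (array([ 0.6301, -0.1951]), (33.237186431884766, 31.96493911743164), 67.69634246826172))]
jog tx 0.03 ty 0.22 tz 6.34 turn 0.00 (opposite 0.00) q6 0.12
```

>>> jog_arm(
  deltas=[
    {"gripper": 0,"tx": 0,"ty": 0.1,"tz": 3,"turn": 0},
    {"gripper": 0,"tx": 0,"ty": 0.1,"tz": 5,"turn": 0},
    {"gripper": 0,"tx": 0,"ty": 0.1,"tz": 5.9,"turn": 0},
    {"gripper": 0,"tx": 0,"ty": 0.1,"tz": 5.9,"turn": 0},
    {"gripper": 0,"tx": 0,"ty": 0.1,"tz": 5.9,"turn": 0},
  ],
)

```text
clock: 42.27
tcp_pos: [0.6298, -0.1962, 0.1029]
tool_rot: [-0.0, 0.746, -0.666, 0.0]
ft_force: [-1.5, 1.0, 2.7]
width: 0.0005
```

>>> jog_arm(
  deltas=[
    {"gripper": 0,"tx": 0,"ty": 0,"tz": 0.15,"turn": 0},
    {"gripper": 0,"tx": 0,"ty": 0,"tz": 0.3,"turn": 0},
    {"gripper": 0,"tx": 0,"ty": 0,"tz": 0.3,"turn": 0},
  ],
)

```text
clock: 42.52
tcp_pos: [0.63, -0.1963, 0.0999]
tool_rot: [-0.001, 0.746, -0.666, 0.001]
ft_force: [-2.5, 2.7, 6.6]
width: 0.0003
```

>>> jog_arm(
  deltas=[
    {"gripper": 0,"tx": 0,"ty": 0,"tz": 0.15,"turn": 0},
    {"gripper": 0,"tx": 0,"ty": 0,"tz": 0.3,"turn": 0},
    {"gripper": 0,"tx": 0,"ty": 0,"tz": 0.3,"turn": 0},
  ],
)

```text
clock: 42.77
tcp_pos: [0.6301, -0.1963, 0.0995]
tool_rot: [-0.001, 0.746, -0.666, 0.001]
ft_force: [-8.3, 3.5, 25.1]
width: 0.0
```

>>> jog_arm(
  deltas=[
    {"gripper": 0,"tx": 0,"ty": 0,"tz": -1,"turn": 0},
    {"gripper": 0,"tx": 0,"ty": 0,"tz": -4,"turn": 0},
    {"gripper": 0,"tx": 0,"ty": 0,"tz": -8,"turn": 0},
    {"gripper": 0,"tx": 0,"ty": 0,"tz": -12,"turn": 0},
    {"gripper": 0,"tx": 0,"ty": 0,"tz": -16,"turn": 0},
    {"gripper": 0,"tx": 0,"ty": 0,"tz": -18,"turn": 0},
    {"gripper": 0,"tx": 0,"ty": 0,"tz": -18,"turn": 0},
    {"gripper": 0,"tx": 0,"ty": 0,"tz": -18,"turn": 0},
  ],
)

```text
clock: 43.43
tcp_pos: [0.63, -0.1964, 0.2777]
tool_rot: [-0.002, 0.746, -0.666, 0.002]
ft_force: [0.2, 0.7, -1.3]
width: 0.0003
```

```bash
python3 - <<'E'
from h import *
o=robot.get_obs();print(o["tcp_pos"],o["ft_force"])
c=shot("wrist","w17"); s=shot("top","top5"); s2=shot("scene","scene5")
for m in models.masks_of("cap","wrist")[:1]: print("cap",m["conf"],m["point"],rect(c,m["pixels"],.076))
f=s["frame"].astype(int)
d=np.abs(f-cv2.imread("pics/top3.png")[:,:,::-1].astype(int)).sum(2)>90; print("changed px near stack (top3 vs now)",d[150:215,170:268].sum())
for n in ("jar","case_a","case_d","beaker","ring_red","ring_blue","cutter"):
    for m in models.masks_of(n,"top")[:3]: print(n,round(m["conf"],2),m["point"],rect(s,m["pixels"],.02)[:2])
E
```

```text
[ 0.63   -0.1964  0.2777] [ 0.1728  0.6902 -1.2979]
changed px near stack (top3 vs now) 3186
jar 0.91 [162.5, 121.4] (array([0.7282, 0.4351]), (70.88764953613281, 53.969539642333984))
jar 0.54 [245.0, 141.6] (array([0.4603, 0.3687]), (63.530277252197266, 50.91827392578125))
case_a 0.8 [192.2, 208.9] (array([0.6503, 0.1559]), (95.60348510742188, 75.18132781982422))
case_a 0.53 [181.7, 218.9] (array([0.6658, 0.1441]), (70.9651107788086, 44.015193939208984))
case_a 0.48 [189.4, 217.3] (array([0.6444, 0.1536]), (88.98548889160156, 41.0643424987793))
case_d 0.8 [192.2, 208.9] (array([0.6503, 0.1559]), (95.60348510742188, 75.18132781982422))
case_d 0.53 [181.7, 218.9] (array([0.6658, 0.1441]), (70.9651107788086, 44.015193939208984))
case_d 0.48 [189.4, 217.3] (array([0.6444, 0.1536]), (88.98548889160156, 41.0643424987793))
beaker 0.83 [205.2, 127.6] (array([0.5938, 0.4205]), (75.76914978027344, 57.05277633666992))
beaker 0.36 [188.6, 331.1] (array([ 0.6334, -0.1929]), (28.60009002685547, 17.117650985717773))
beaker 0.26 [256.9, 143.4] (array([0.4588, 0.3661]), (134.15335083007812, 132.25491333007812))
ring_red 0.59 [203.5, 157.1] (array([0.59  , 0.3184]), (46.84297180175781, 46.46027755737305))
ring_blue 0.57 [261.9, 140.7] (array([0.4586, 0.3663]), (134.6173553466797, 132.9423065185547))
cutter 0.63 [253.5, 419.4] (array([ 0.4489, -0.4586]), (140.61053466796875, 26.0312557220459))
```

```bash
python3 - <<'E'
from h import *
s=shot("top"); f=s["frame"].astype(int)
b=np.zeros(f.shape[:2],bool); b[150:215,170:268]=1
cl=lambda m:cv2.morphologyEx((m&b).astype(np.uint8),cv2.MORPH_CLOSE,np.ones((9,9)))
red=(f[:,:,0]>f[:,:,2]+50)&(f[:,:,1]<f[:,:,0]-60); yel=(f[:,:,0]>f[:,:,2]+40)&(f[:,:,1]>f[:,:,2]+30)
print("red",rect(s,cl(red),.134)); print("yel",rect(s,cl(red|yel),.1))
robot.sign_off()
E
```

```text
red (array([0.642 , 0.1286]), (67.3633804321289, 33.75931167602539), 85.92486572265625)
yel (array([0.6424, 0.1309]), (87.70167541503906, 50.6170768737793), 89.58365631103516)
the job is handed in; nothing more can be done
```

The drying station job is done and handed in at about 44 s of the 210 s allowed.

- **Order of work:** I stood the amber jar upright in the orange tray first. Then I stacked case_a, case_c and case_d on the plate; case_b was absent from the bench. After that I locked the red cap and pressed the green button last.
- **Stack:** just before the press, the wrist camera put the three case centres within about 4 mm of each other and about 2–3 mm from my plate-centre estimate. Their long sides lay at 87.6–88.2° against the plate's roughly 88°. After the press, the top camera gave centres for the red and yellow lids that agree within 2.3 mm. The grey case at the bottom was not measured separately then.
- **Cap:** it turned 80.8° clockwise until it met 1.6 N m at the stop. After release the disc sat at the locked height, with its ticks about 10° short of the yellow ones, as expected.
- **Button:** it stopped moving under 25 N, so it was fully in.
- **Bystanders:** the jar in the tray, the beaker, the red ring and the screwdriver were found unmoved.

**Checks that fell short:**
- In the final pictures the network missed the cap, and its only blue ring report was the tray. I rely on the earlier wrist views for both.
- The planned last picture was refused because the 16-picture limit was reached, so the final check of the stack was by numbers only.

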